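# Load the long absorption cell into the bench photometer

## Task

First lift the photometer's chamber lid by its pull bar, without flinging it, until it leans back on its stop and stays there by itself. Then take the long cell out of the storage rack, lay it down on its side on the rubber mat and let go of it, take it again from above and lower it, lying flat, fully down between the steel cheeks of the bed in the chamber. Do not drop the cell, and leave the short cells in the rack and the other things on the bench as they are; finish with the lid open and nothing touched.

Things in the scene. Friction and masses are not known exactly. Their poses are not given: they have to be found in the camera images.
- photometer: Bench photometer, fixed white and grey box, deck 140 mm high. Origin on the bench under the sample chamber's middle; x to its back, y to its left, z up. Box: x -74 to 200, y -88 to 270 mm. Chamber, open above: x -68 to 68, y -68 to 68 mm, rim at z = 140, flat floor at z = 85 mm. Console on the deck: x 55 to 165, y 105 to 255, up to z = 175 mm. Lid stop: x 122 to 136, up to z = 178 mm.
- bed (a point): Middle of the chamber floor, 85 mm above the bench, axes as the photometer's. The cell's bed runs along x: four fixed steel cheeks, 11 mm high, 10 mm thick, at x from -50 to -25 and 25 to 50 mm, inner faces at y = -20.5 and 20.5 mm (41 mm apart; the cell is 34 mm wide). None between x = -25 and 25. In the bed the cell lies on the floor, its middle 17 mm above this point.
- lid (a joint): Angle of the chamber lid: 0 shut (every start), 1.8 rad on its stop, 13 degrees back past upright. Low friction, 0.35 kg: let go below about 1.57 rad it falls shut, beyond that it falls open onto the stop and stays. A grey plate 150 mm long, 172 mm wide, 10 mm thick, reaching forward from the hinge over the chamber; its top at z = 152 mm when shut.
- lid_hinge (a point): Middle of the hinge line, fixed to the photometer (axes the same): at its (74, 0, 140) mm. The hinge line runs along y; the lid opens by swinging its front edge up and back.
- lid_bar (a point): Middle of the lid's pull bar, moving with the lid: round steel bar, 14 mm thick, 100 mm long along y, held 33 mm clear of the lid's front edge by an 8 mm arm at each end (84 mm clear between). When shut it is 190 mm ahead of the hinge line and 7 mm above it, 147 mm above the bench, 42 mm ahead of the front face, nothing beneath. It can turn between gripping fingers as the lid swings.
- long_cell: Long absorption cell: a square aluminium bar, 34 x 34 x 120 mm, with black end frames, 0.22 kg (varies), both ends alike. Origin at its middle, z along its length, x and y square to its sides. At the start it stands on end in one of the rack's three pockets, its top 128 mm above the bench.
- short_cell_a: Short cell of the same make, 34 x 34 x 60 mm, standing in the rack, top 68 mm above the bench; leave it. Origin at its middle.
- short_cell_b: A second short cell like the first; leave it. Origin at its middle.
- rack: Fixed white storage rack, 190 mm (x) x 70 mm (y) x 30 mm high, origin under its middle. Three square pockets, 40 mm wide, in a row along x at -62, 0 and 62 mm; pocket floors 8 mm above the bench, 22 mm deep.
- mat: Fixed dark rubber mat on the bench, 130 mm (x) x 160 mm (y), 4 mm thick. Origin under its middle, on the bench.
- amber_bottle: Bystander: brown bottle, 60 mm across, 130 mm tall, behind the mat. Origin under its middle.
- wash_bottle: Bystander: white bottle, 66 mm across, 170 mm tall, behind the rack. Origin under its middle.
- white_jar: Bystander: white jar, 68 mm across, 85 mm tall, right of the rack. Origin under its middle.
- small_jar: Bystander: brown jar, 52 mm across, 70 mm tall, between robot and mat. Origin under its middle.
- beaker: Bystander: glass beaker, 70 mm across, 85 mm tall, between robot and photometer. Origin under its middle.
- carton: Bystander: cardboard carton, 75 x 115 x 50 mm high, in front of the photometer. Origin under its middle.
Things that resemble listed ones, but are neither listed nor needed, are in the scene too. Leave any purple look-alike of the long_cell alone.

How it is judged:
By the outcome, as a careful person would: the job done as asked, in the order asked, and still so for the second after the job is handed in, with the robot touching nothing.
It also fails if it takes over 67 s, if anything falls off the work surface, if the arm or the gripper's body presses on something with over 40 N, if the wrist force passes 120 N, or if a joint passes its speed limit or range.

## Robot

A 6-joint arm with a two-finger parallel gripper is mounted at the origin on the work surface. World frame = base frame: x ahead of the robot, y to its left, z up, the work surface at z = 0. Lengths are in m, angles in rad, forces in N, time in s.
With the tool pointing down it reaches from about 0.375 to 0.825 m from the base axis. Payload 5.5 kg.
Tool frame: the origin (TCP) lies at the very end of the fingers, on their centre line; the grasp point (between the pads) lies 19 mm behind it (tcp_to_grasp is the distance from the TCP to the grasp point, in m); x points along the fingers, y is the direction in which the jaws open and shut, and the axes are right-handed (so a half turn about x gives the same grasp; the last joint's range is limited). The gripper opens to 85 mm and grips with 20 to 120 N. Pads are 22 mm wide; open, the fingers measure 114 mm over their backs; the gripper's body (76 mm by 85 mm) begins 54 mm behind the grasp point. The pads swing forward as they close: fully open they stand 13 mm farther back than shut.
Start: joints at [-1.148, 0.314, -0.047, 1.21, 0, 1.571], TCP at [0.246, -0.547, 0.231] pointing down, gripper open.
Joint ranges: [-2.67, 2.67], [-0.69, 1.73], [-1.03, 1.25], [-2.08, 2.16], [-1.42, 1.45], [-3.14, 3.14]. Speed limits (rad/s): [2.39, 2.39, 3.01, 3.14, 3.14, 3.14].

## Interface

Orientations are given as a unit quaternion [w, x, y, z].
In Python, from rig import state, capture, sign_off, tcp_to_grasp gives the robot as it stands.
- The arm moves only by the tool apply_moves, never from a script. Its arguments are lists of equal length, an entry for each row: "rot": the turn, a rotation vector about the world's x, y, z in degrees, a list of three; "delta_pos": the shift along the world's x, y, z in mm, a list of three; "jaw": the opening in per cent of the stroke, from 0 (shut) to 100 (fully open). A call has 1 to 12 rows; each row is the pose to reach, as a shift and turn from the pose commanded when the call began; what a row does not reach only later rows make up. A row lasts 1/8 s, in which the tool goes at most 62.5 mm and 10.7 degrees, less where a joint would pass 70% of its speed; a pose out of reach is approached as far as the arm can. A call with a gripper value outside its range is refused whole. The fingers move at their own pace and stop on an object; the grip force is fixed at half the most. Time passes only in rows, so rows that repeat a pose let the fingers close. It gives the time, the measured TCP pose, the force and the opening at its end, in the units of the state.
- state(): the state, without advancing time (a new reading comes with each control period).
- capture(name): name is "scene" or "side" or "wrist"; returns a dict with "color" (384x512x3 uint8, red, green, blue), "K" (3x3 intrinsics, pixels), "extrinsics" (4x4, takes a point from camera to world coordinates); the wrist camera has in their place "mount" (4x4, takes a point from camera to tool coordinates, whose origin is the TCP and whose axes are the tool frame's). Camera axes: x right, y down, z forward; pixel columns grow to the right and rows downward; lengths in m; the calibration is good to about 2 mm. The wrist camera is an equidistant fisheye: a pixel r from the principal point sees the ray r / f radians off the axis. A picture is of the moment at which its call begins: read the wrist's pose just before it. There is no depth.
- sign_off(): hands the job in, once; it reports no verdict.
The state is a dict: "time": time; "q": joint angles; "qvel": joint speeds; "joint_torque": joint torques, N m; "tool_pos": TCP position; "ee_rot": TCP orientation; "ft_force": force on the tool from outside, world axes, zero at the start; "moment": the same for the moment, N m; "width": finger opening in m.
Only numpy, scipy, OpenCV 4.12 (cv2) and the standard library are available. Lean on these libraries where they do the work, as an engineer would, in place of code of your own. Each camera call takes 0.05 s, during which the arm holds its last target.

## Working session

There is one attempt and no reset: what is moved stays moved. The work goes in short steps, Python scripts to look and compute and a tool call to move; the robot and the scene stay as the last step left them, time stands still between calls to the robot, and variables do not carry over. Pictures are saved under pics/ and viewed, and the job is handed in when it is done.

Besides the shell and the picture viewer there is one more tool, called after "Call:" by a JSON object that holds its "name" and its "arguments". apply_moves: Moves the arm, as the interface text tells. Its arguments: {"type":"object","properties":{"rot":{"type":"array","items":{"type":"array","items":{"type":"number"}}},"delta_pos":{"type":"array","items":{"type":"array","items":{"type":"number"}}},"jaw":{"type":"array","items":{"type":"number"}}},"required":["rot","delta_pos","jaw"]}

```bash
ls; mkdir -p pics; python3 - <<'E'
from rig import state,capture,tcp_to_grasp
import cv2,numpy as np,pickle
s=state();print(s,tcp_to_grasp)
for n in ["scene","side","wrist"]:
    c=capture(n);cv2.imwrite(f"pics/{n}0.png",c["color"][:,:,::-1]);pickle.dump(c,open(f"{n}0.pkl","wb"))
    print(n,c["K"].tolist(),np.round(c.get("extrinsics",c.get("mount")),4).tolist())
E
```

```text
pics
{'time': 0.0, 'q': array([-1.14801149e+00,  3.14210040e-01, -4.81068366e-02,  1.21021386e+00,
       -2.91757637e-06,  1.57079103e+00]), 'qvel': array([-9.92101289e-05,  5.09190091e-04, -1.23077753e-03, -4.29257120e-04,
       -3.01548402e-04, -1.05644218e-04]), 'joint_torque': array([ 1.11627654e-03, -5.39584136e+01,  3.39751303e+01,  1.91883993e-02,
        1.71374736e-04,  6.49137384e-07]), 'tool_pos': array([ 0.24593379, -0.5466228 ,  0.23043199]), 'ee_rot': array([-0.14776866, -0.69123605, -0.14896734,  0.69149539]), 'ft_force': array([-0.67033668, -0.16407839, -0.16036569]), 'moment': array([ 0.01375765, -0.00491614, -0.01612225]), 'width': 0.08531728769254272} 0.0187
scene [[347.62481391803914, 0.0, 258.0046907827107], [0.0, 347.62481391803914, 193.81836453522465], [0.0, 0.0, 1.0]] [[0.5447, 0.4459, -0.7103, 1.3247], [0.8383, -0.3125, 0.4467, -0.6057], [-0.0228, -0.8388, -0.544, 0.7125], [0.0, 0.0, 0.0, 1.0]]
side [[424.35529564701636, 0.0, 248.3009692950047], [0.0, 424.35529564701636, 190.53317612916877], [0.0, 0.0, 1.0]] [[0.9785, -0.0979, 0.1816, 0.3243], [-0.2051, -0.5543, 0.8066, -1.0354], [0.0217, -0.8265, -0.5625, 0.7348], [0.0, 0.0, 0.0, 1.0]]
wrist [[297.3186396354542, 0.0, 256.1669192708634], [0.0, 297.3186396354542, 198.1364720348956], [0.0, 0.0, 1.0]] [[-0.0003, -0.2694, 0.963, -0.1426], [1.0, -0.0011, 0.0, 0.0005], [0.0011, 0.963, 0.2694, -0.0684], [0.0, 0.0, 0.0, 1.0]]
```

View pics/scene0.png

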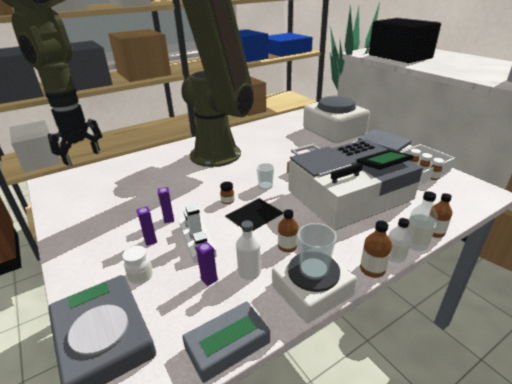

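View pics/side0.png

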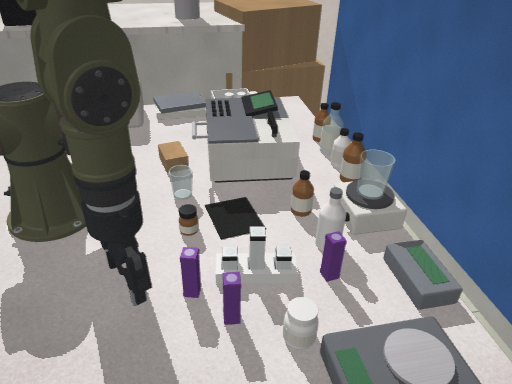

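View pics/wrist0.png

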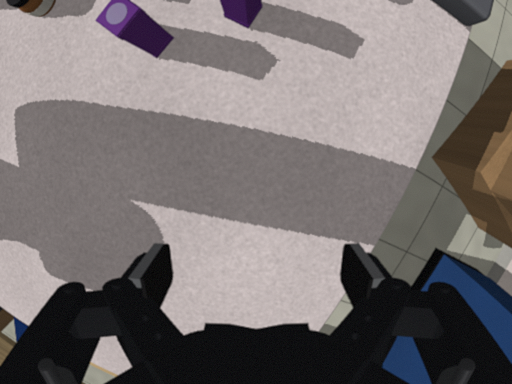

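```bash
python3 - <<'E'
import cv2
a=cv2.imread("pics/scene0.png");b=cv2.imread("pics/side0.png")
cv2.imwrite("pics/s_rack.png",cv2.resize(a[180:300,110:270],None,fx=5,fy=5,interpolation=cv2.INTER_CUBIC))
cv2.imwrite("pics/s_ph.png",cv2.resize(a[110:230,270:430],None,fx=5,fy=5,interpolation=cv2.INTER_CUBIC))
cv2.imwrite("pics/d_rack.png",cv2.resize(b[190:310,180:340],None,fx=5,fy=5,interpolation=cv2.INTER_CUBIC))
cv2.imwrite("pics/d_ph.png",cv2.resize(b[75:195,150:310],None,fx=5,fy=5,interpolation=cv2.INTER_CUBIC))
E
```

```text
(no output)
```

View pics/s_rack.png

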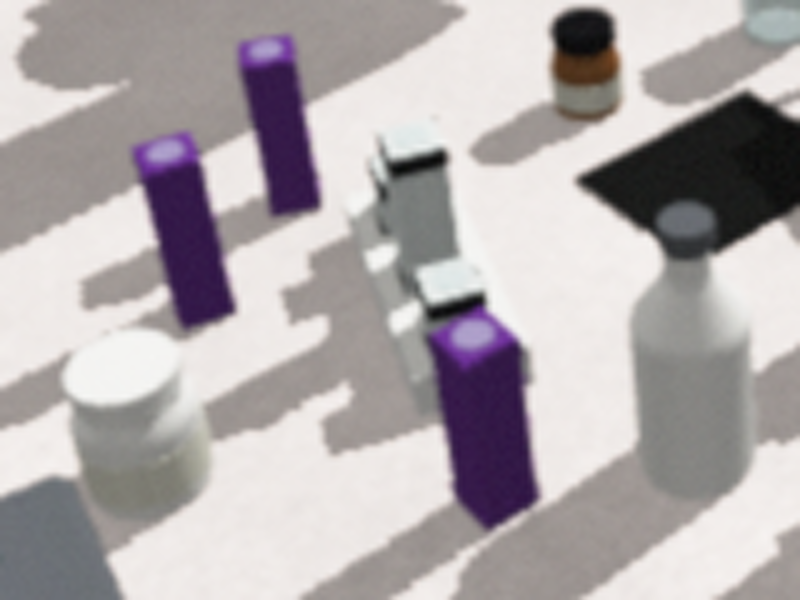

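View pics/s_ph.png

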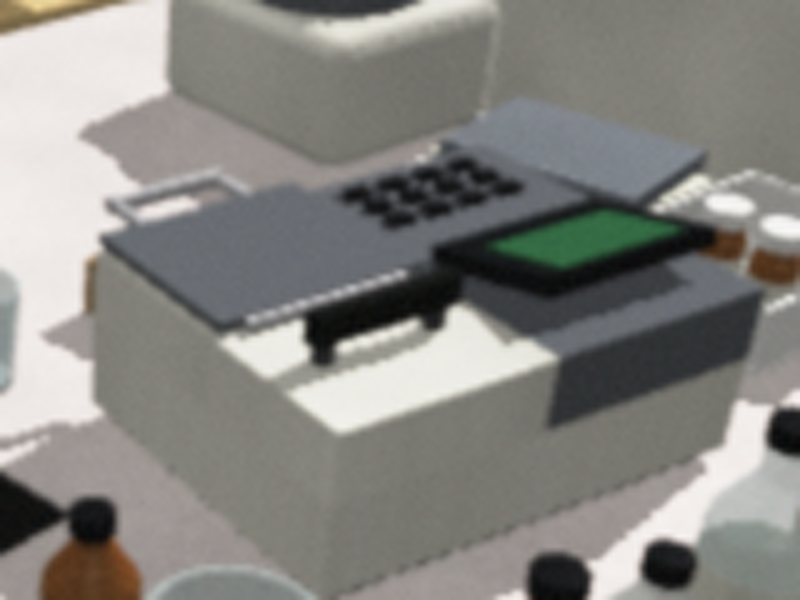

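View pics/d_rack.png

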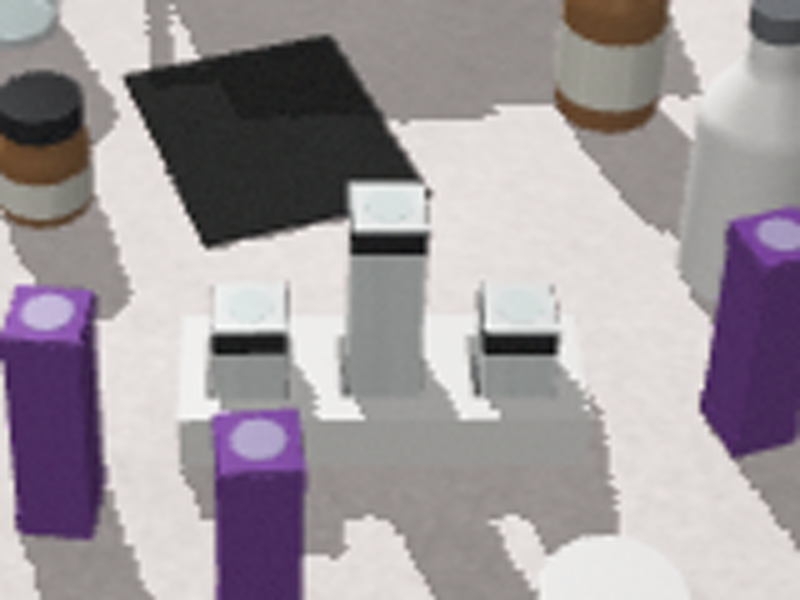

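View pics/d_ph.png

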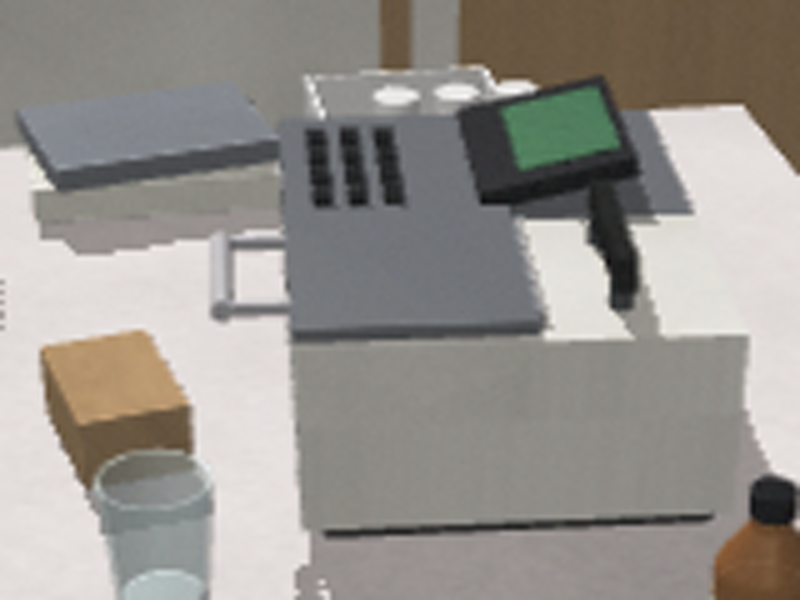

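```bash
cat > h.py <<'E'
import numpy as np,cv2,pickle
from scipy.spatial.transform import Rotation as R
def ray(c,p):
    K=c["K"];E=c["extrinsics"];d=np.array([(p[0]-K[0,2])/K[0,0],(p[1]-K[1,2])/K[1,1],1.])
    d=E[:3,:3]@d;return E[:3,3],d/np.linalg.norm(d)
def wc(c,s):
    "world extrinsics of the wrist cam"
    q=s["ee_rot"];T=np.eye(4);T[:3,:3]=R.from_quat([q[1],q[2],q[3],q[0]]).as_matrix();T[:3,3]=s["tool_pos"]
    c=dict(c);c["extrinsics"]=T@c["mount"];c["fish"]=1;return c
def wray(c,p):
    K=c["K"];v=np.array([p[0]-K[0,2],p[1]-K[1,2]]);r=np.hypot(*v);t=r/K[0,0]
    d=np.array([*(np.sin(t)*v/max(r,1e-9)),np.cos(t)]);E=c["extrinsics"];return E[:3,3],E[:3,:3]@d
def rr(c,p): return wray(c,p) if "fish" in c else ray(c,p)
def onz(c,p,z):
    o,d=rr(c,p);return o+d*(z-o[2])/d[2]
def tri(*cp):
    A=np.zeros((3,3));b=np.zeros(3);L=[]
    for c,p in cp:
        o,d=rr(c,p);P=np.eye(3)-np.outer(d,d);A+=P;b+=P@o;L.append((o,P))
    x=np.linalg.solve(A,b);return x,[np.linalg.norm(P@(x-o)) for o,P in L]
def load(n): return pickle.load(open(n+".pkl","rb"))
def proj(c,X):
    E=np.linalg.inv(c["extrinsics"]);v=E[:3,:3]@np.asarray(X)+E[:3,3]
    if "fish" in c:
        t=np.arctan2(np.hypot(v[0],v[1]),v[2]);u=v[:2]/np.hypot(v[0],v[1])*t*c["K"][0,0];return u+c["K"][:2,2]
    return v[:2]/v[2]*c["K"][0,0]+c["K"][:2,2]
E
python3 - <<'E'
from h import *
S=load("scene0");D=load("side0");np.set_printoptions(precision=4,suppress=True)
sr=lambda x,y:(110+x/5-.4,180+y/5-.4);sp=lambda x,y:(270+x/5-.4,110+y/5-.4)
dr=lambda x,y:(180+x/5-.4,190+y/5-.4);dp=lambda x,y:(150+x/5-.4,75+y/5-.4)
def T(n,a,b): x,e=tri((S,a),(D,b));print(n,x,np.round(e,4))
# scene cam: corners
T("cell top +x-y",sr(446,155),dr(428,232))
T("cell top -x-y",sr(386,170),dr(348,232))
T("cell ctr top",sr(412,145),dr(388,207))
T("bar near(-y)",sp(222,174),dp(222,312))
T("bar swap",sp(113,206),dp(222,312))
T("bar far",sp(222,174),dp(222,235))
T("lid front -y corner",sp(103,237),dp(293,332))
T("lid back -y corner",sp(222,330),dp(543,326))
T("mat near(-y,-x)?",sr(578,180),dr(207,247))
T("mat",sr(748,93),dr(126,76))
for n,p in dict(rfl=(180,418),rfr=(606,418),rbl=(186,318),rbr=(580,320)).items(): print(n,onz(D,dr(*p),.03))
for n,p in dict(a=(207,247),b=(126,76),c=(330,36),d=(431,192)).items(): print("mat",n,onz(D,dr(*p),.004))
for n,p in dict(a=(293,337),b=(543,331),e=(745,337),).items(): print("ph",n,onz(D,dp(*p),.14))
for n,p in dict(c=(388,207),a=(250,307),b=(520,305)).items(): print("cells",n,onz(D,dr(*p),.128 if n=='c' else .068))
for n,a,b in [("jar",(40,105),.07)]: print(n,onz(D,dr(*a),b))
print("beaker",onz(D,dp(152,480),.085)); print("carton",[onz(D,dp(*p),.05) for p in [(40,350),(145,332),(190,405),(78,422)]])
print("amber",onz(D,(302,174),.13),"wash",onz(D,(336,190),.17))
E
```

```text
cell top +x-y [ 0.5254 -0.3151  0.1115] [0.0081 0.0081]
cell top -x-y [ 0.4921 -0.3311  0.108 ] [0.0101 0.0101]
cell ctr top [ 0.5084 -0.323   0.1233] [0.0019 0.0019]
bar near(-y) [0.4157 0.216  0.1221] [0.0236 0.0236]
bar swap [0.4123 0.1218 0.1447] [0.0008 0.0008]
bar far [0.4225 0.2179 0.1493] [0.0002 0.0002]
lid front -y corner [0.4506 0.0833 0.1471] [0.0002 0.0002]
lid back -y corner [0.5987 0.0666 0.1466] [0.0002 0.0002]
mat near(-y,-x)? [ 0.4444 -0.1886 -0.0012] [0.0007 0.0007]
mat [ 0.4211 -0.0326 -0.0002] [0.0004 0.0004]
rfl [ 0.409 -0.341  0.03 ]
rfr [ 0.6016 -0.3771  0.03  ]
rbl [ 0.4214 -0.2753  0.03  ]
rbr [ 0.6093 -0.3115  0.03  ]
mat a [ 0.4436 -0.1956  0.004 ]
mat b [ 0.4205 -0.0376  0.004 ]
mat c [ 0.5454 -0.0187  0.004 ]
mat d [ 0.57   -0.1726  0.004 ]
ph a [0.4513 0.0901 0.14  ]
ph b [0.6004 0.0731 0.14  ]
ph e [0.7189 0.0455 0.14  ]
cells c [ 0.5068 -0.3258  0.128 ]
cells a [ 0.4462 -0.3143  0.068 ]
cells b [ 0.5694 -0.3357  0.068 ]
jar [ 0.365  -0.1451  0.07  ]
beaker [0.3597 0.0317 0.085 ]
carton [array([0.3   , 0.2699, 0.05  ]), array([0.3714, 0.2844, 0.05  ]), array([0.3927, 0.178 , 0.05  ]), array([0.3206, 0.168 , 0.05  ])]
amber [ 0.6788 -0.1157  0.13  ] wash [ 0.7136 -0.2597  0.17  ]
```

```bash
python3 - <<'E'
from h import *
from rig import state
np.set_printoptions(precision=4,suppress=True)
q=state()["ee_rot"];M=R.from_quat([q[1],q[2],q[3],q[0]]).as_matrix();print(M)
y=M[:,1];print("tool y az",np.degrees(np.arctan2(y[1],y[0])),"J1 deg",np.degrees(-1.148))
S=load("scene0");D=load("side0")
dr=lambda x,y:(180+x/5-.4,190+y/5-.4)
sr=lambda x,y:(110+x/5-.4,180+y/5-.4)
for n,a,b in [("p1",(267,50),(47,312)),("p2",(166,152),(258,440)),("p3",(474,335),(782,235))]: print(n,tri((S,sr(*a)),(D,dr(*b))))
print("wash",tri((S,sr(686,215)),(D,(336,190))),"amber",tri((S,(288,214)),(D,(304,174))))
E
```

```text
[[-0.0006  0.4103 -0.9119]
 [ 0.0012 -0.9119 -0.4103]
 [-1.     -0.0014  0.    ]]
tool y az -65.77529645285726 J1 deg -65.77555488101851
p1 (array([ 0.3519, -0.3567,  0.1188]), [np.float64(5.294175874861628e-05), np.float64(5.2941758748551056e-05)])
p2 (array([ 0.4269, -0.4464,  0.1188]), [np.float64(0.0001607542585324807), np.float64(0.00016075425853261796)])
p3 (array([ 0.6791, -0.3659,  0.119 ]), [np.float64(0.0001202754437934574), np.float64(0.00012027544379348465)])
wash (array([ 0.7139, -0.2581,  0.17  ]), [np.float64(0.0009724415668932155), np.float64(0.0009724415668932001)]) amber (array([ 0.6891, -0.1057,  0.1211]), [np.float64(0.0014978803764467666), np.float64(0.0014978803764467597)])
```

Call:
{"name": "apply_moves", "arguments": {"rot": [[0,0,30],[0,0,30],[0,0,30],[0,0,30],[0,0,30],[0,0,30],[0,0,59.5],[0,0,59.5],[0,0,59.5],[0,0,59.5],[0,0,59.5],[0,0,59.5]], "delta_pos": [[204,347,40],[204,347,40],[204,347,40],[204,347,40],[204,347,40],[204,347,40],[171,717,40],[171,717,40],[171,717,40],[171,717,40],[171,717,40],[171,717,40]], "jaw": [100,100,100,100,100,100,35,35,35,35,35,35]}}

```text
time: 1.65
tool_pos: [0.4176, 0.1511, 0.2712]
ee_rot: [0.472, 0.527, 0.472, -0.526]
ft_force: [0.8, 0.2, -0.1]
width: 0.0297
```

Call:
{"name": "apply_moves", "arguments": {"rot": [[0,0,0],[0,0,0]], "delta_pos": [[0,0,0],[0,0,0]], "jaw": [35,35]}}

```text
time: 1.9
tool_pos: [0.4178, 0.149, 0.2709]
ee_rot: [-0.472, -0.526, -0.472, 0.527]
ft_force: [0.0, -0.3, -1.3]
width: 0.0299
```

```bash
cat > look.py <<'E'
import sys
from h import *
from rig import state,capture
n=sys.argv[1];s=state();c=capture("wrist");c=wc(c,s);pickle.dump(c,open(f"{n}.pkl","wb"))
cv2.imwrite(f"pics/{n}.png",c["color"][:,:,::-1]);M=R.from_quat(np.roll(s["ee_rot"],-1)).as_matrix()
print(s["time"],np.round(s["tool_pos"],4),np.round(s["q"],3),np.round(M,3).tolist(),s["width"])
E
python3 look.py w1
```

```text
1.9 [0.4178 0.149  0.2709] [ 3.430e-01  4.000e-03 -3.240e-01  1.243e+00 -1.000e-03  2.022e+00] [[-0.001, 0.994, -0.108], [-0.001, -0.108, -0.994], [-1.0, -0.0, 0.001]] 0.02993655569917988
```

View pics/w1.png

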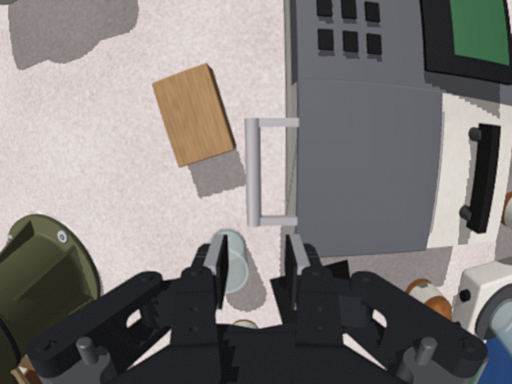

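```bash
python3 - <<'E'
from h import *
np.set_printoptions(precision=4,suppress=True)
W=load("w1");D=load("side0");S=load("scene0")
a=onz(W,(252.5,122.5),.147);b=onz(W,(254,222.5),.147);print(a,b,(a+b)/2,np.linalg.norm(a-b))
print("lid",[onz(W,p,.152) for p in [(298,254),(428,250),(442,84)]])
dp=lambda x,y:(150+x/5-.4,75+y/5-.4)
sp=lambda x,y:(270+x/5-.4,110+y/5-.4)
for p,q,r in [((252.5,119),(222,235),(222,174)),((254,226),(222,312),(113,206))]:print(tri((W,p),(D,dp(*q)),(S,sp(*r))))
im=cv2.imread("pics/w1.png");cv2.imwrite("pics/w1c.png",cv2.resize(im[90:270,220:460],None,fx=3,fy=3,interpolation=cv2.INTER_CUBIC))
E
```

```text
[0.4217 0.2118 0.147 ] [0.4127 0.1184 0.147 ] [0.4172 0.1651 0.147 ] 0.09383837076797277
lid [array([0.4522, 0.0824, 0.152 ]), array([0.5999, 0.0636, 0.152 ]), array([0.6134, 0.2403, 0.152 ])]
(array([0.4227, 0.2159, 0.1501]), [np.float64(0.001160830858491776), np.float64(0.0004950738774253474), np.float64(0.0013067906335982634)])
(array([0.4132, 0.1173, 0.1472]), [np.float64(0.002418819140011746), np.float64(0.0014471043407542213), np.float64(0.003138591607806277)])
```

View pics/w1c.png

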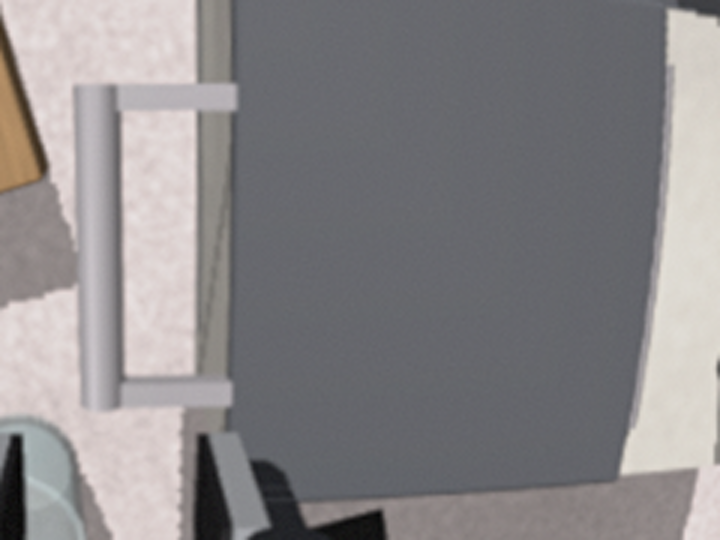

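Call:
{"name": "apply_moves", "arguments": {"rot": [[0,0,0],[0,0,0],[0,0,0],[0,0,0],[0,0,0],[0,0,0],[0,0,0]], "delta_pos": [[0,17,0],[0,17,-30],[0,17,-70],[0,17,-110],[0,17,-130],[0,17,-142],[0,17,-142]], "jaw": [35,35,35,35,35,35,35]}}

```text
time: 2.82
tool_pos: [0.418, 0.1658, 0.1288]
ee_rot: [-0.471, -0.527, -0.472, 0.527]
ft_force: [-0.6, 0.1, 0.7]
width: 0.0303
```

```bash
python3 look.py w2
```

```text
2.825 [0.418  0.1658 0.1288] [ 0.377  0.106 -0.552  0.914  0.     2.059] [[-0.001, 0.994, -0.11], [-0.0, -0.11, -0.994], [-1.0, -0.001, 0.0]] 0.030250927857954326
```

View pics/w2.png

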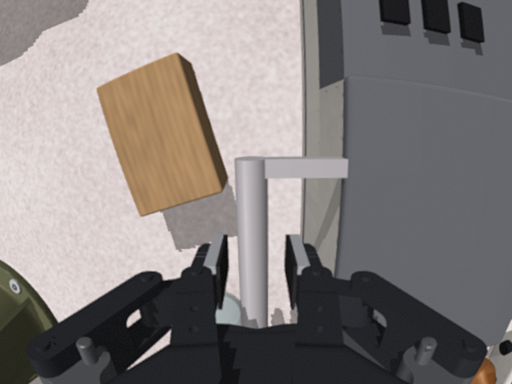

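Call:
{"name": "apply_moves", "arguments": {"rot": [[0,0,0],[0,0,0],[0,0,0],[0,0,0]], "delta_pos": [[0,0,0],[0,0,0],[0,0,0],[0,0,0]], "jaw": [0,0,0,0]}}

```text
time: 3.38
tool_pos: [0.4165, 0.1666, 0.13]
ee_rot: [-0.471, -0.526, -0.473, 0.527]
ft_force: [-7.5, 0.1, 5.6]
width: 0.0118
```

```bash
python3 - <<'E'
import numpy as np
u=np.array([.9945,-.106])
a0=0.037
for t in np.arange(0,1.85,.1):
    r=190.1; dx=r*np.cos(a0)-r*np.cos(t+a0); dz=r*np.sin(t+a0)-r*np.sin(a0)
    print(round(t,2),np.round([u[0]*dx,u[1]*dx,dz],1))
E
```

```text
0.0 [ 0. -0.  0.]
0.1 [ 1.6 -0.2 18.9]
0.2 [ 5.2 -0.5 37.6]
0.3 [10.5 -1.1 55.8]
0.4 [17.6 -1.9 73.4]
0.5 [26.5 -2.8 90.2]
0.6 [ 36.9  -3.9 106. ]
0.7 [ 48.9  -5.2 120.7]
0.8 [ 62.3  -6.6 134.1]
0.9 [ 77.   -8.2 146.1]
1.0 [ 92.7  -9.9 156.6]
1.1 [109.5 -11.7 165.5]
1.2 [127.  -13.5 172.6]
1.3 [145.1 -15.5 177.9]
1.4 [163.7 -17.4 181.4]
1.5 [182.5 -19.5 183. ]
1.6 [201.4 -21.5 182.7]
1.7 [220.2 -23.5 180.4]
1.8 [238.7 -25.4 176.4]
```

Call:
{"name": "apply_moves", "arguments": {"rot": [[0,0,0],[0,0,0],[0,0,0],[0,0,0],[0,0,0],[0,0,0],[0,0,0],[0,0,0]], "delta_pos": [[0.5,0,9],[2,0,19],[5,-0.5,37.5],[10.5,-1,56],[17.5,-2,73.5],[26.5,-3,90],[37,-4,106],[49,-5,120.5]], "jaw": [0,0,0,0,0,0,0,0]}}

```text
time: 4.38
tool_pos: [0.4619, 0.1623, 0.2509]
ee_rot: [-0.469, -0.525, -0.476, 0.528]
ft_force: [-20.5, 3.3, 12.7]
width: 0.0116
```

Call:
{"name": "apply_moves", "arguments": {"rot": [[0,0,0],[0,0,0],[0,0,0],[0,0,0]], "delta_pos": [[9.5,-1.5,14.5],[24,-3,27.5],[39.5,-4.5,38.5],[56,-6.5,48]], "jaw": [0,0,0,0]}}

```text
time: 4.88
tool_pos: [0.5222, 0.1565, 0.3006]
ee_rot: [0.471, 0.527, 0.474, -0.525]
ft_force: [-4.7, 6.7, 6.9]
width: 0.011
```

Call:
{"name": "apply_moves", "arguments": {"rot": [[0,0,0],[0,0,0],[0,0,0],[0,0,0],[0,0,0],[0,0,0],[0,0,0]], "delta_pos": [[15,-1.5,6.5],[32.5,-3.5,12.5],[51,-5.5,16.5],[70,-7.5,19],[89,-9.5,19],[107,-11.5,18],[107,-11.5,18]], "jaw": [0,0,0,0,0,0,0]}}

```text
time: 5.75
tool_pos: [0.6324, 0.1455, 0.3175]
ee_rot: [0.472, 0.529, 0.472, -0.524]
ft_force: [0.5, 8.5, 1.9]
width: 0.0117
```

```bash
python3 look.py w3; python3 - <<'E'
from h import *
from rig import capture
c=capture("side");cv2.imwrite("pics/side3.png",c["color"][:,:,::-1])
E
```

```text
5.75 [0.6324 0.1455 0.3175] [0.224 0.393 0.258 1.431 0.004 1.904] [[0.004, 0.994, -0.109], [0.005, -0.109, -0.994], [-1.0, 0.004, -0.005]] 0.011663278827736906
```

View pics/side3.png

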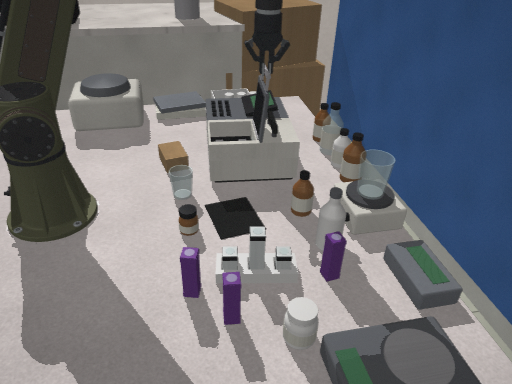

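View pics/w3.png

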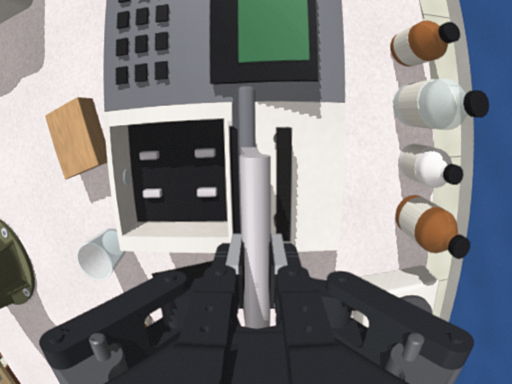

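Call:
{"name": "apply_moves", "arguments": {"rot": [[0,0,0],[0,0,0],[0,0,0]], "delta_pos": [[6,-0.6,-1],[12,-1.2,-3],[12,-1.2,-3]], "jaw": [0,0,0]}}

```text
time: 6.22
tool_pos: [0.6438, 0.144, 0.315]
ee_rot: [0.472, 0.528, 0.472, -0.524]
ft_force: [1.5, 6.8, 3.3]
width: 0.0115
```

Call:
{"name": "apply_moves", "arguments": {"rot": [[0,0,0],[0,0,0],[0,0,0],[0,0,0],[0,0,0],[0,0,0],[0,0,0]], "delta_pos": [[0,0,0],[0,0,0],[0,0,0],[2,0,0],[2,0,30],[2,0,60],[2,0,75]], "jaw": [25,40,45,45,45,45,45]}}

```text
time: 7.1
tool_pos: [0.6445, 0.1419, 0.3895]
ee_rot: [0.472, 0.527, 0.471, -0.526]
ft_force: [0.0, -0.3, -0.8]
width: 0.0386
```

```bash
python3 look.py w4; python3 - <<'E'
from h import *
from rig import capture
for n in ["side","scene"]:
    c=capture(n);cv2.imwrite(f"pics/{n}4.png",c["color"][:,:,::-1])
E
```

```text
7.1 [0.6445 0.1419 0.3895] [ 0.217  0.441  0.492  1.62  -0.     1.897] [[0.002, 0.994, -0.109], [0.0, -0.109, -0.994], [-1.0, 0.002, -0.001]] 0.03855189347099521
```

View pics/w4.png

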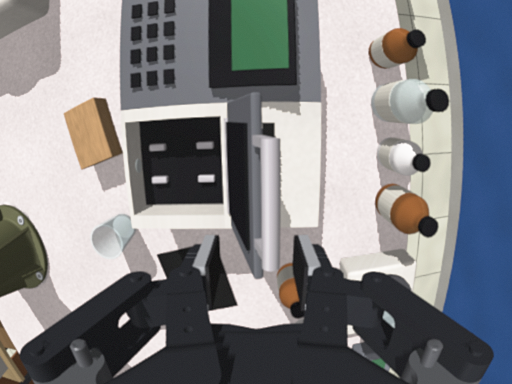

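View pics/scene4.png

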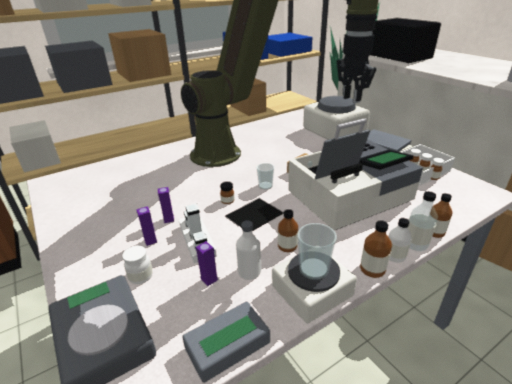

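```bash
python3 - <<'E'
from h import *
a=cv2.imread("pics/w3.png")[105:255,100:245];b=cv2.imread("pics/w4.png")[95:235,110:240]
cv2.imwrite("pics/w3c.png",cv2.resize(a,None,fx=4,fy=4,interpolation=cv2.INTER_CUBIC))
cv2.imwrite("pics/w4c.png",cv2.resize(b,None,fx=4,fy=4,interpolation=cv2.INTER_CUBIC))
E
```

```text
(no output)
```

View pics/w3c.png

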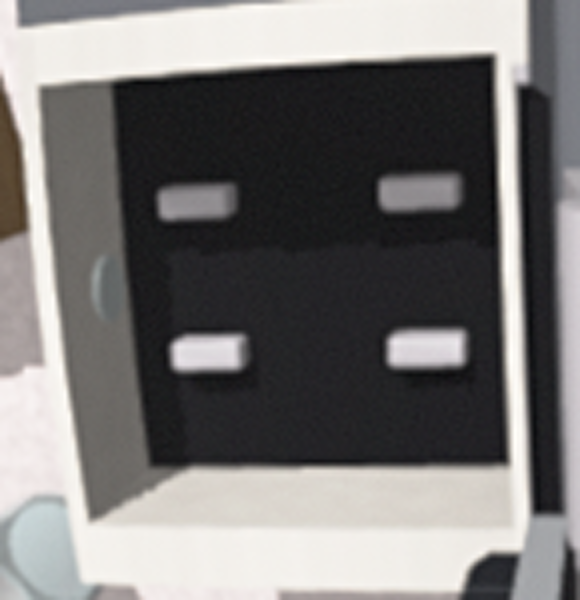

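View pics/w4c.png

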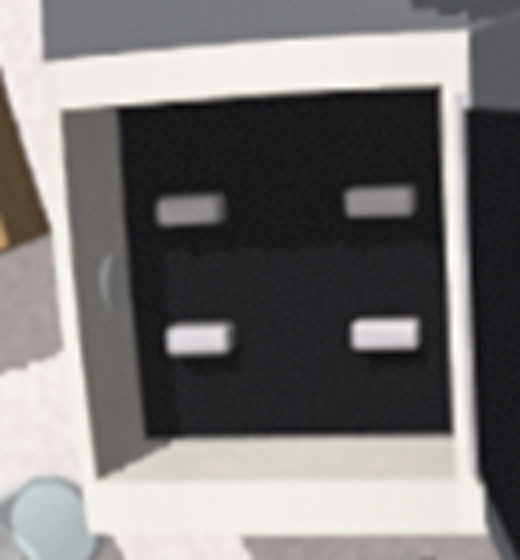

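```bash
python3 - <<'E'
from h import *
np.set_printoptions(precision=4,suppress=True)
A=load("w3");B=load("w4")
a=[(195,200),(418,190),(208,352),(427,348)];b=[(188,208),(378,201),(197,338),(385,333)]
P=[];Q=[]
for p,q in zip(a,b):
    p=(100+p[0]/4-.4,105+p[1]/4-.4);q=(110+q[0]/4-.4,95+q[1]/4-.4)
    x,e=tri((A,p),(B,q));z=onz(A,p,.096);w=onz(B,q,.096);print(x,np.round(e,4),z,w);P.append((z+w)/2);Q.append(x)
P=np.array(P);c=P.mean(0);print("ctr",c,"tri ctr",np.mean(Q,0))
print("yaw x",np.degrees(np.arctan2(*( (P[1]+P[3]-P[0]-P[2])[[1,0]]))),np.linalg.norm(P[1]-P[0]),np.linalg.norm(P[3]-P[1]))
# rim inner corners z=.14
for p in [(40,88),(497,55),(88,520),(513,523)]: print(onz(A,(100+p[0]/4-.4,105+p[1]/4-.4),.14))
E
```

```text
[0.4931 0.1847 0.0813] [0.0002 0.0002] [0.4988 0.1856 0.096 ] [0.4981 0.1857 0.096 ]
[0.5645 0.1748 0.0539] [0.0001 0.0001] [0.5723 0.1787 0.096 ] [0.5721 0.1779 0.096 ]
[0.4876 0.1325 0.0808] [0.0003 0.0003] [0.4939 0.1355 0.096 ] [0.4929 0.1352 0.096 ]
[0.5663 0.1266 0.0887] [0.0001 0.0001] [0.5678 0.1283 0.096 ] [0.5676 0.128  0.096 ]
ctr [0.533  0.1569 0.096 ] tri ctr [0.5279 0.1547 0.0762]
yaw x -5.620574859337 0.07409772662492586 0.05030927475032729
[0.472  0.2288 0.14  ]
[0.6065 0.2164 0.14  ]
[0.4588 0.0964 0.14  ]
[0.5933 0.0836 0.14  ]
```

Call:
{"name": "apply_moves", "arguments": {"rot": [[0,0,-2],[0,0,-4.3],[0,0,-4.3],[0,0,-4.3],[0,0,-4.3],[0,0,-4.3],[0,0,-4.3],[0,0,-4.3],[0,0,-4.3],[0,0,-4.3]], "delta_pos": [[0,-60,0],[-40,-120,0],[-80,-180,0],[-124,-240,0],[-124,-300,0],[-124,-350,-50],[-124,-370,-90],[-124,-370,-90],[-124,-370,-90],[-124,-370,-90]], "jaw": [100,100,100,100,100,100,100,100,100,100]}}

```text
time: 8.5
tool_pos: [0.521, -0.2273, 0.2991]
ee_rot: [0.453, 0.544, 0.452, -0.543]
ft_force: [0.1, 0.3, -0.2]
width: 0.0854
```

```bash
python3 look.py w5
```

```text
8.5 [ 0.521  -0.2273  0.2991] [-4.120e-01  2.340e-01  1.000e-03  1.336e+00  0.000e+00  1.342e+00] [[0.002, 0.983, -0.182], [-0.0, -0.182, -0.983], [-1.0, 0.002, 0.0]] 0.08544874582484535
```

View pics/w5.png

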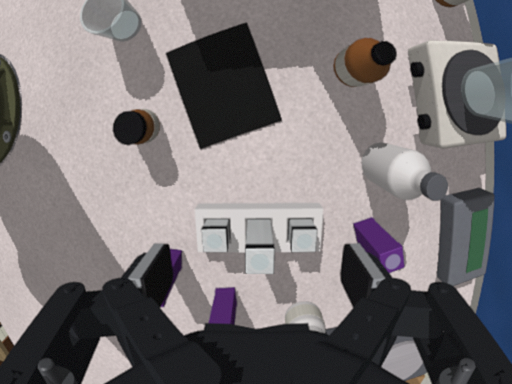

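```bash
python3 - <<'E'
from h import *
im=cv2.imread("pics/w5.png");cv2.imwrite("pics/w5c.png",cv2.resize(im[190:290,185:335],None,fx=5,fy=5,interpolation=cv2.INTER_CUBIC))
E
```

```text
(no output)
```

View pics/w5c.png

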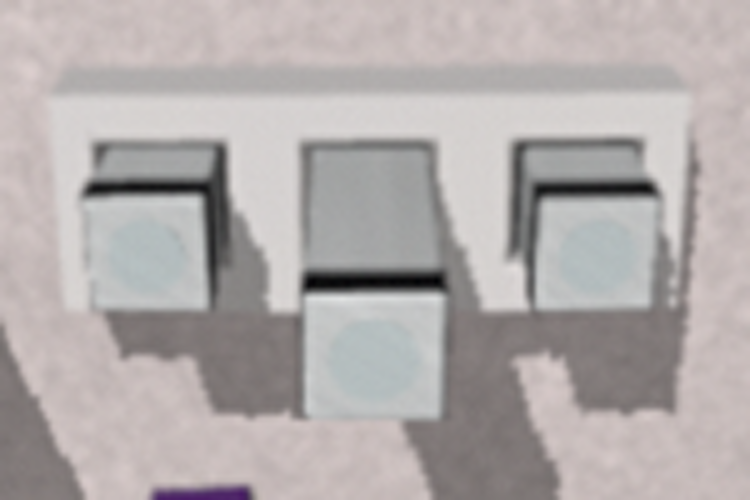

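```bash
python3 - <<'E'
from h import *
np.set_printoptions(precision=4,suppress=True)
A=load("w5");D=load("side0");S=load("scene0");f=lambda p:(185+p[0]/5-.4,190+p[1]/5-.4)
P=np.array([onz(A,f(p),.128) for p in [(304,290),(446,290),(442,418),(303,418)]])
print(P,P.mean(0),[np.degrees(np.arctan2(*(P[i]-P[j])[[1,0]])) for i,j in [(1,0),(2,3)]],np.linalg.norm(P[1]-P[0]),np.linalg.norm(P[2]-P[1]))
print(tri((A,f((374,354))),(D,(180+388/5-.4,190+207/5-.4)),(S,(110+412/5-.4,180+145/5-.4))))
# rack top corners, pocket edges
Q=np.array([onz(A,f(p),.03) for p in [(52,95),(690,92)]]);print(Q,np.degrees(np.arctan2(*(Q[1]-Q[0])[[1,0]])))
Q=np.array([onz(A,f(p),.03) for p in [(304,143),(435,143)]]);print("cell at rack",Q)
# mat corners
M=np.array([onz(A,p,.004) for p in [(167,53),(248,24),(281,121),(202,148)]]);print(M,M.mean(0))
print("amber",onz(A,(352,72),.0),onz(A,(383,53),.13))
E
```

```text
[[ 0.4949 -0.3034  0.128 ]
 [ 0.5273 -0.3095  0.128 ]
 [ 0.5208 -0.3434  0.128 ]
 [ 0.4878 -0.3371  0.128 ]] [ 0.5077 -0.3233  0.128 ] [np.float64(-10.722387530541171), np.float64(-10.770306334038255)] 0.032990439772766667 0.03451169976749218
(array([ 0.5082, -0.3239,  0.124 ]), [np.float64(0.0011149654946633102), np.float64(0.0018915092431982413), np.float64(0.002157868586871583)])
[[ 0.4219 -0.2733  0.03  ]
 [ 0.6071 -0.3071  0.03  ]] -10.344383703698941
cell at rack [[ 0.4922 -0.3013  0.03  ]
 [ 0.53   -0.3084  0.03  ]]
[[ 0.4227 -0.0361  0.004 ]
 [ 0.5488 -0.0195  0.004 ]
 [ 0.5691 -0.1731  0.004 ]
 [ 0.4471 -0.1903  0.004 ]] [ 0.4969 -0.1047  0.004 ]
amber [ 0.6904 -0.1146  0.    ] [ 0.6854 -0.1094  0.13  ]
```

Call:
{"name": "apply_moves", "arguments": {"rot": [[-8,1.5,0],[-16,3,0],[-24,4.5,0],[-32,6,0],[-40,7.5,0],[-44.2,8.3,0],[-44.2,8.3,0],[-44.2,8.3,0]], "delta_pos": [[0,0,-20],[0,0,-40],[0,-10,-60],[0,-20,-80],[-2,-30,-100],[-2,-37,-120],[-2,-37,-134],[-2,-37,-134]], "jaw": [100,100,100,100,100,100,100,100]}}

```text
time: 9.55
tool_pos: [0.5185, -0.2646, 0.1636]
ee_rot: [-0.59, -0.295, -0.245, 0.71]
ft_force: [-0.7, -0.9, 0.7]
width: 0.0853
```

```bash
python3 look.py w6;python3 - <<'E'
from h import *
from rig import capture
c=capture("side");cv2.imwrite("pics/side6.png",c["color"][:,:,::-1])
E
```

```text
9.55 [ 0.5185 -0.2646  0.1636] [-0.062  0.391 -0.335  0.966 -0.776  1.742] [[-0.13, 0.983, -0.129], [-0.694, -0.183, -0.696], [-0.708, -0.001, 0.706]] 0.08526831964584755
```

View pics/w6.png

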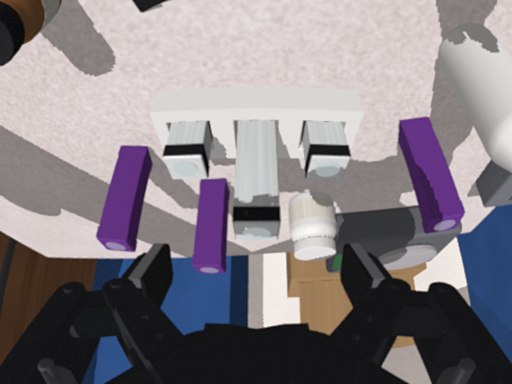

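View pics/side6.png

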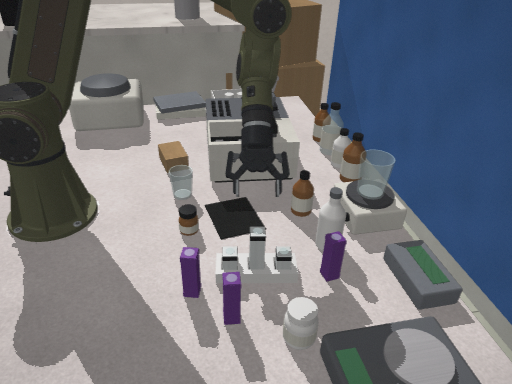

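```bash
python3 - <<'E'
from h import *
np.set_printoptions(precision=4,suppress=True)
A=load("w5");B=load("w6");f=lambda p:(185+p[0]/5-.4,190+p[1]/5-.4)
im=B["color"][:,:,::-1].copy();
cv2.imwrite("pics/w6c.png",cv2.resize(im[110:250,200:320],None,fx=4,fy=4,interpolation=cv2.INTER_CUBIC))
u=np.array([.983,-.184]);v=np.array([.184,.983]);c=np.array([.508,-.3235])
for a,b in [(-1,1),(1,1),(1,-1),(-1,-1)]:
    p=c+.017*(a*u+b*v);print([(proj(B,[*p,z])-[200,110])*4 for z in (.128,.03)])
E
```

```text
[array([131.5209, 449.6446]), array([150.2696,  46.3394])]
[array([323.0621, 449.5741]), array([303.1052,  46.3419])]
[array([310.6163, 519.4321]), array([295.9366, 142.642 ])]
[array([143.3769, 519.5029]), array([157.1284, 142.654 ])]
```

View pics/w6c.png

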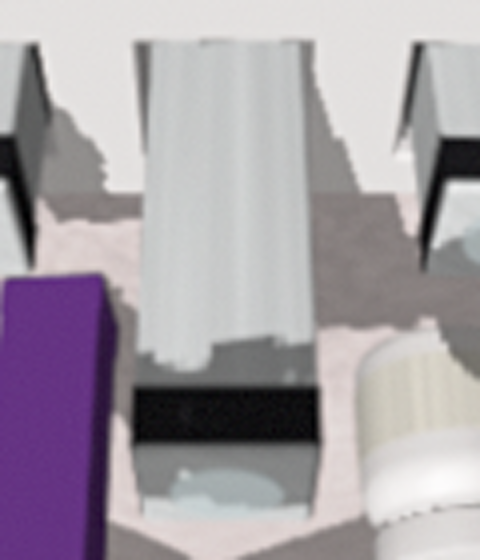

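Call:
{"name": "apply_moves", "arguments": {"rot": [[0,0,0],[0,0,0],[0,0,0],[0,0,0],[0,0,0]], "delta_pos": [[-3,-16,-16],[-6,-32,-32],[-9,-48,-48],[-11,-63,-62],[-11,-63,-62]], "jaw": [100,100,100,100,100]}}

```text
time: 10.28
tool_pos: [0.5068, -0.3292, 0.1024]
ee_rot: [-0.589, -0.295, -0.244, 0.711]
ft_force: [-0.5, -0.4, -0.2]
width: 0.0858
```

```bash
python3 look.py w7;python3 - <<'E'
from h import *
from rig import capture
c=capture("side");cv2.imwrite("pics/side7.png",cv2.resize(c["color"][130:290,150:350,::-1],None,fx=3.5,fy=3.5))
E
```

```text
10.275 [ 0.5068 -0.3292  0.1024] [-0.179  0.431 -0.439  0.709 -0.785  1.583] [[-0.131, 0.983, -0.132], [-0.694, -0.186, -0.695], [-0.708, 0.0, 0.707]] 0.08583994627510856
```

View pics/w7.png

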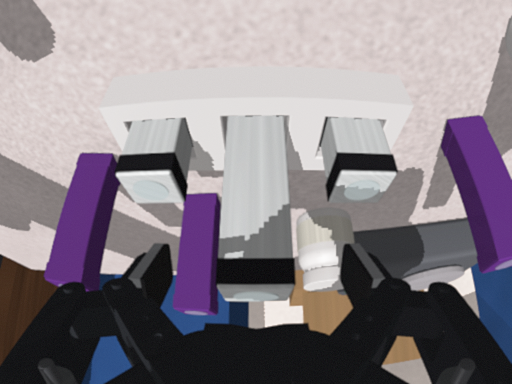

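View pics/side7.png

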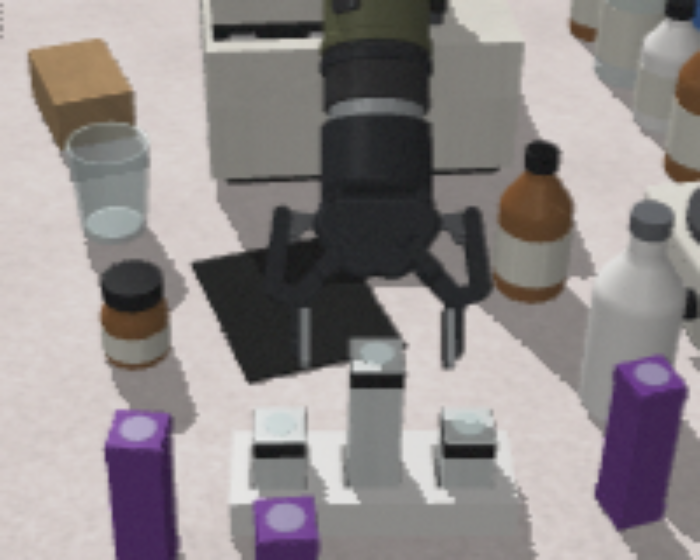

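Call:
{"name": "apply_moves", "arguments": {"rot": [[0,0,0],[0,0,0],[0,0,0],[0,0,0],[0,0,0],[0,0,0]], "delta_pos": [[0,0,0],[0,0,0],[0,0,0],[0,0,0],[0,0,0],[0,0,0]], "jaw": [30,0,0,0,0,0]}}

```text
time: 11.12
tool_pos: [0.5074, -0.3281, 0.1021]
ee_rot: [-0.59, -0.294, -0.245, 0.711]
ft_force: [-0.4, 2.7, 5.9]
width: 0.0329
```

Call:
{"name": "apply_moves", "arguments": {"rot": [[0,0,0],[0,0,0],[0,0,0],[0,0,0],[0,0,0]], "delta_pos": [[0,0,5],[0,0,12],[0,0,25],[0,0,45],[0,0,45]], "jaw": [0,0,0,0,0]}}

```text
time: 11.75
tool_pos: [0.5084, -0.3284, 0.1487]
ee_rot: [-0.591, -0.295, -0.244, 0.71]
ft_force: [-0.0, 0.1, -2.0]
width: 0.0331
```

```bash
python3 look.py w8;python3 - <<'E'
from h import *
from rig import capture
c=capture("side");cv2.imwrite("pics/side8.png",cv2.resize(c["color"][130:290,150:350,::-1],None,fx=3.5,fy=3.5))
E
```

```text
11.75 [ 0.5084 -0.3284  0.1487] [-0.177  0.376 -0.396  0.804 -0.785  1.582] [[-0.128, 0.983, -0.132], [-0.695, -0.184, -0.695], [-0.707, 0.003, 0.707]] 0.03312782357022361
```

View pics/w8.png

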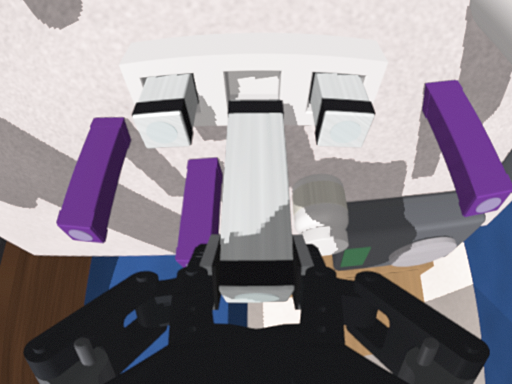

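View pics/side8.png

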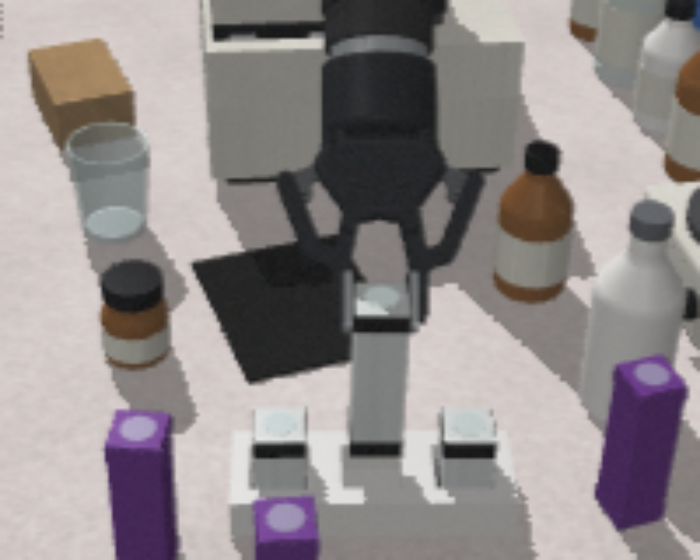

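Call:
{"name": "apply_moves", "arguments": {"rot": [[0,0,0],[0,0,0],[0,0,0],[9.8,-1.8,0],[19.7,-3.7,0],[29.5,-5.5,0],[39.3,-7.4,0],[49.2,-9.2,0],[59,-11,0],[68.8,-12.9,0],[78.6,-14.7,0],[88.5,-16.6,0]], "delta_pos": [[0,0,25],[0,0,60],[0,0,90],[-2,20,90],[-4,42,90],[-6,64,90],[-8,86,90],[-9,108,90],[-11,130,90],[-13,150,90],[-14,170,90],[-15,190,90]], "jaw": [0,0,0,0,0,0,0,0,0,0,0,0]}}

```text
time: 13.35
tool_pos: [0.492, -0.1384, 0.2364]
ee_rot: [0.244, 0.712, 0.591, -0.292]
ft_force: [-1.4, 1.0, -2.4]
width: 0.0328
```

Call:
{"name": "apply_moves", "arguments": {"rot": [[0,0,0],[0,0,0]], "delta_pos": [[0,0,0],[0,0,0]], "jaw": [0,0]}}

```text
time: 13.6
tool_pos: [0.4923, -0.1386, 0.2363]
ee_rot: [0.245, 0.71, 0.59, -0.295]
ft_force: [0.2, -1.0, -0.3]
width: 0.0329
```

```bash
python3 look.py w9;python3 - <<'E'
from h import *
from rig import capture
for n in ("side","scene"):
    c=capture(n);cv2.imwrite(f"pics/{n}9.png",c["color"][:,:,::-1]);pickle.dump(c,open(n+"9.pkl","wb"))
E
```

```text
13.6 [ 0.4923 -0.1386  0.2363] [-0.686  0.441 -0.107  1.47   0.667  0.911] [[0.13, 0.983, -0.129], [0.694, -0.183, -0.697], [-0.709, 0.001, -0.706]] 0.032893081005988145
```

View pics/w9.png

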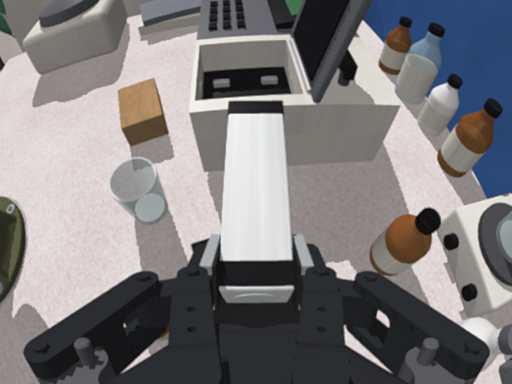

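View pics/side9.png

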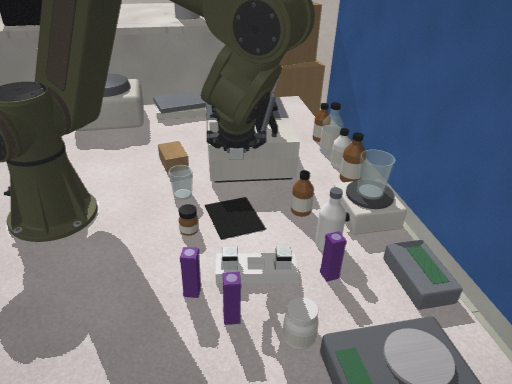

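View pics/scene9.png

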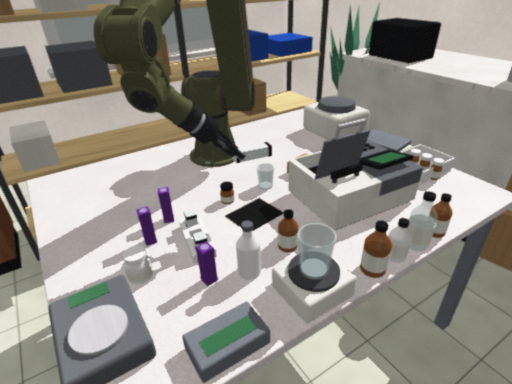

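Call:
{"name": "apply_moves", "arguments": {"rot": [[0,0,0],[0,0,0],[0,0,0],[0,0,0],[0,0,0],[0,0,0],[0,0,0],[0,0,0],[0,0,0]], "delta_pos": [[0,0,-30],[0,0,-75],[0,0,-120],[0,0,-160],[0,0,-190],[0,0,-205],[0,0,-212],[0,0,-214],[0,0,-214]], "jaw": [0,0,0,0,0,0,0,0,0]}}

```text
time: 14.88
tool_pos: [0.4927, -0.1385, 0.0234]
ee_rot: [0.245, 0.711, 0.59, -0.294]
ft_force: [-0.2, 0.9, -2.0]
width: 0.0334
```

```bash
python3 look.py w10;python3 - <<'E'
from h import *
from rig import capture
for n in ("side","scene"):
    c=capture(n);cv2.imwrite(f"pics/{n}10.png",cv2.resize((c["color"][100:260,110:310] if n=="side" else c["color"][150:270,180:340])[:,:,::-1],None,fx=4,fy=4))
E
```

```text
14.875 [ 0.4927 -0.1385  0.0234] [-0.687  0.666 -0.29   1.062  0.67   0.91 ] [[0.131, 0.983, -0.128], [0.695, -0.184, -0.695], [-0.707, 0.002, -0.708]] 0.03336690570509232
```

View pics/side10.png

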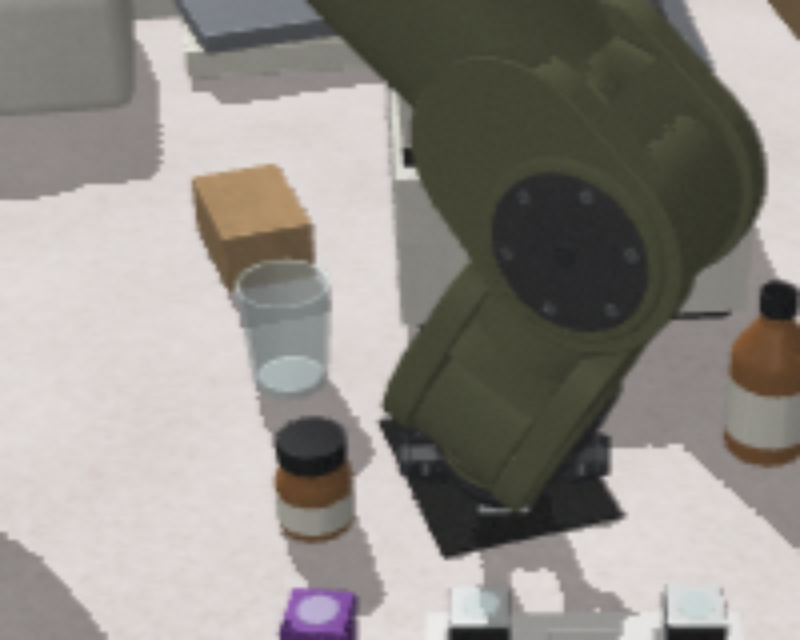

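View pics/scene10.png

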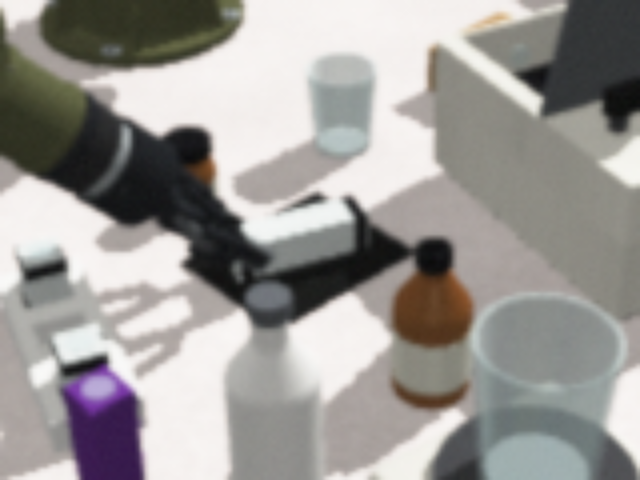

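Call:
{"name": "apply_moves", "arguments": {"rot": [[0,0,0],[0,0,0],[0,0,0],[0,0,0]], "delta_pos": [[0,0,-2],[0,0,-4],[0,0,-5.5],[0,0,-5.5]], "jaw": [0,0,0,0]}}

```text
time: 15.52
tool_pos: [0.4922, -0.138, 0.0179]
ee_rot: [0.244, 0.711, 0.59, -0.294]
ft_force: [-2.7, -1.6, 4.8]
width: 0.0328
```

Call:
{"name": "apply_moves", "arguments": {"rot": [[0,0,0],[0,0,0],[0,0,0]], "delta_pos": [[0,0,-1],[0,0,-1],[0,0,-1]], "jaw": [0,0,0]}}

```text
time: 15.9
tool_pos: [0.4923, -0.138, 0.0179]
ee_rot: [0.244, 0.712, 0.59, -0.293]
ft_force: [-3.4, -3.5, 12.5]
width: 0.0328
```

Call:
{"name": "apply_moves", "arguments": {"rot": [[0,0,0],[0,0,0],[0,0,0],[0,0,0],[0,0,0],[0,0,0],[0,0,0],[0,0,0]], "delta_pos": [[0,0,0],[0,0,0],[0,0,0],[-1,-7,7],[-4,-21,21],[-8,-42,42],[-11,-63,64],[-11,-63,120]], "jaw": [40,60,80,80,80,80,80,80]}}

```text
time: 16.9
tool_pos: [0.4801, -0.2021, 0.1357]
ee_rot: [0.243, 0.711, 0.59, -0.294]
ft_force: [0.7, 0.2, 0.5]
width: 0.0681
```

```bash
python3 look.py w11
```

```text
16.9 [ 0.4801 -0.2021  0.1357] [-0.78   0.603 -0.103  1.379  0.627  0.808] [[0.13, 0.983, -0.132], [0.697, -0.185, -0.693], [-0.705, -0.003, -0.709]] 0.06810235120409255
```

View pics/w11.png

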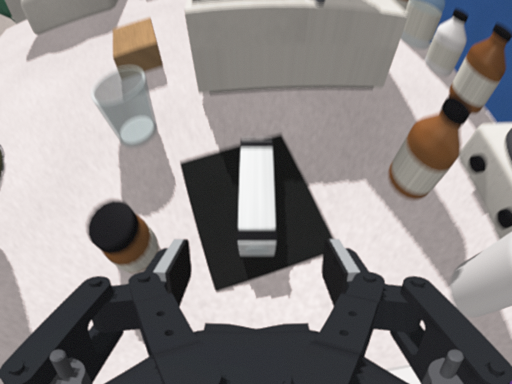

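Call:
{"name": "apply_moves", "arguments": {"rot": [[-8,1.5,0],[-16,3,0],[-24,4.5,0],[-32,6,0],[-40,7.5,0],[-44.2,8.3,0],[-44.2,8.3,0],[-44.2,8.3,0]], "delta_pos": [[0,0,30],[2,8,60],[4,16,84],[6,24,84],[8,32,84],[8,37,84],[8,37,84],[8,37,84]], "jaw": [80,80,80,80,80,80,80,80]}}

```text
time: 17.95
tool_pos: [0.489, -0.1644, 0.2202]
ee_rot: [0.451, 0.545, 0.452, -0.543]
ft_force: [-0.5, 0.7, 0.4]
width: 0.0685
```

```bash
python3 look.py w12; python3 - <<'E'
import cv2
im=cv2.imread("pics/w12.png");cv2.imwrite("pics/w12c.png",cv2.resize(im[100:300,180:340],None,fx=3,fy=3,interpolation=cv2.INTER_CUBIC))
E
```

```text
17.95 [ 0.489  -0.1644  0.2202] [-0.326  0.162 -0.267  1.143  0.002  1.43 ] [[-0.0, 0.983, -0.184], [0.003, -0.184, -0.983], [-1.0, -0.001, -0.003]] 0.06854797722547419
```

View pics/w12.png

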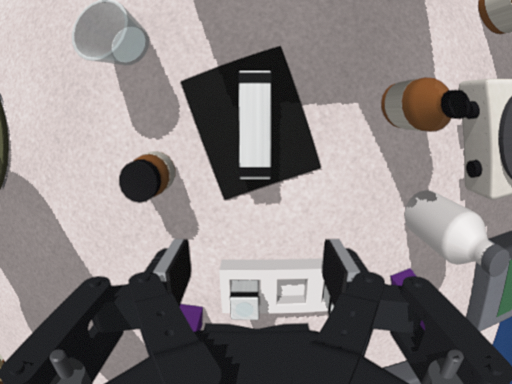

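View pics/w12c.png

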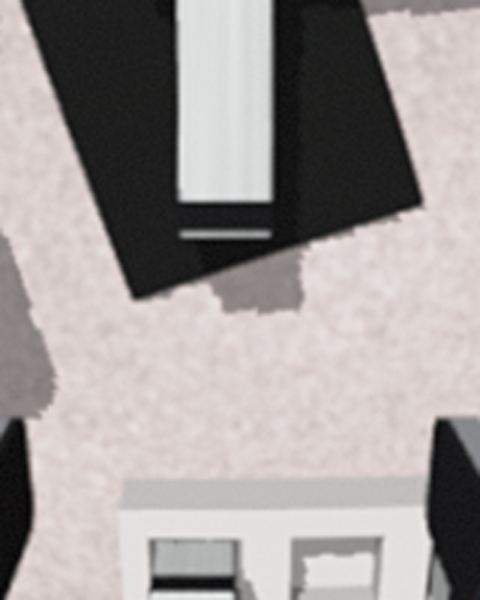

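```bash
python3 - <<'E'
from h import *
np.set_printoptions(precision=4,suppress=True)
A=load("w12");im=A["color"]
m=(im.min(2)>110).astype(np.uint8);r=m[60:200,225:285]
n,l,st,ce=cv2.connectedComponentsWithStats(r);k=1+np.argmax([st[i,4] if 20<st[i,2]<45 else 0 for i in range(1,n)]);print(st[1:])
mm=l==k;ys,xs=np.nonzero(mm);y0,y1=ys.min(),ys.max()
L=[];Rr=[]
for y in range(y0+3,y1-2):
    w=np.nonzero(mm[y])[0];L.append((w[0]-.5+225,y+60));Rr.append((w[-1]+.5+225,y+60))
for Z in (.038,):
    PL=np.array([onz(A,p,Z)[:2] for p in L]);PR=np.array([onz(A,p,Z)[:2] for p in Rr])
    for P in (PL,PR):
        vx,vy,x,y=cv2.fitLine(P.astype(np.float32),cv2.DIST_HUBER,0,1e-4,1e-4).ravel();print("az",np.degrees(np.arctan2(vy,vx)))
    C=(PL+PR)/2;print("width",np.linalg.norm(PL-PR,axis=1).mean(),"line mid",C.mean(0))
e1=onz(A,(255,y0-.5+60),.038);e2=onz(A,(255,y1+.5+60),.038);print(e1,e2,(e1+e2)/2,np.linalg.norm(e1-e2))
# overall ends: far black edge / near edge incl black frame (y~70.5 ; 177)
print("far",onz(A,(255,71),.038),"near top",onz(A,(255,100+228/3),.038))
B=load("w11")
print(tri((A,(239,167.5)),(B,(238.5,230))),tri((A,(271,167.5)),(B,(277,230))))
E
python3 - <<'E'
import cv2
im=cv2.imread("pics/w11.png");cv2.imwrite("pics/w11c.png",cv2.resize(im[130:270,200:320],None,fx=4,fy=4,interpolation=cv2.INTER_CUBIC))
E
```

```text
[[   0    0    8    3   17]
 [  14   10   32    3   90]
 [  14   23   32   84 2686]
 [  15  117   30    2   58]
 [   4  120   56   20  556]]
az 78.99473
az 79.64681
width 0.034730381815757945 line mid [ 0.4987 -0.105 ]
[ 0.5078 -0.0599  0.038 ] [ 0.4906 -0.1507  0.038 ] [ 0.4992 -0.1053  0.038 ] 0.09248155283895985
far [ 0.5101 -0.0473  0.038 ] near top [ 0.4887 -0.1613  0.038 ]
(array([ 0.4739, -0.1481,  0.0412]), [np.float64(0.0006133763534222673), np.float64(0.000613376353422322)]) (array([ 0.508 , -0.1546,  0.0411]), [np.float64(0.0002323939705051134), np.float64(0.0002323939705050671)])
```

View pics/w11c.png

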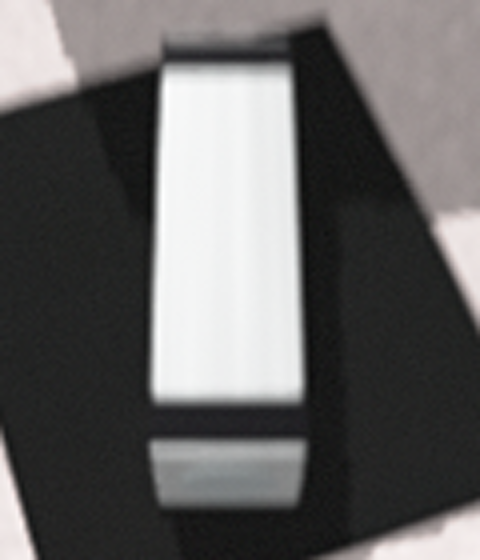

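Call:
{"name": "apply_moves", "arguments": {"rot": [[0,0,0],[0,0,0],[0,0,0],[0,0,0],[0,0,0],[0,0,0],[0,0,0],[0,0,0],[0,0,0]], "delta_pos": [[5,30,0],[10,59.5,-20],[10,59.5,-60],[10,59.5,-100],[10,59.5,-140],[10,59.5,-175],[10,59.5,-198],[10,59.5,-207],[10,59.5,-207]], "jaw": [80,80,80,80,80,80,80,80,80]}}

```text
time: 19.12
tool_pos: [0.4988, -0.1052, 0.0128]
ee_rot: [0.451, 0.544, 0.452, -0.544]
ft_force: [-0.1, 0.8, 0.4]
width: 0.0683
```

Call:
{"name": "apply_moves", "arguments": {"rot": [[0,0,0],[0,0,0],[0,0,0],[0,0,0],[0,0,0]], "delta_pos": [[0,0,0],[0,0,0],[0,0,0],[0,0,0],[0,0,0]], "jaw": [40,0,0,0,0]}}

```text
time: 19.75
tool_pos: [0.5002, -0.1048, 0.0143]
ee_rot: [0.452, 0.545, 0.452, -0.543]
ft_force: [-1.1, -0.8, 5.9]
width: 0.033
```

```bash
python3 look.py w13
```

```text
19.75 [ 0.5002 -0.1048  0.0143] [-2.080e-01  3.430e-01 -5.520e-01  6.740e-01  1.000e-03  1.548e+00] [[0.002, 0.983, -0.183], [0.001, -0.183, -0.983], [-1.0, 0.002, -0.001]] 0.03297139551105012
```

View pics/w13.png

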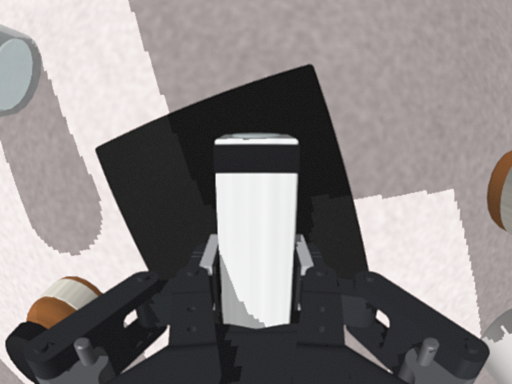

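Call:
{"name": "apply_moves", "arguments": {"rot": [[0,0,0],[0,0,0],[0,0,0],[0,0,0],[0,0,0],[0,0,10],[0,0,20],[0,0,30],[0,0,40],[0,0,50],[0,0,60],[0,0,70]], "delta_pos": [[0,0,10],[0,0,40],[0,0,85],[0,0,135],[0,0,185],[0,0,220],[0,0,230],[0,0,230],[0,25,230],[0,60,230],[0,95,230],[0,130,230]], "jaw": [0,0,0,0,0,0,0,0,0,0,0,0]}}

```text
time: 21.3
tool_pos: [0.4986, 0.0265, 0.2435]
ee_rot: [0.682, 0.185, 0.683, -0.184]
ft_force: [0.3, -0.1, -2.4]
width: 0.0328
```

```bash
python3 look.py w14
```

```text
21.3 [0.4986 0.0265 0.2435] [ 5.30e-02  1.21e-01 -2.61e-01  1.19e+00  1.00e-03  5.81e-01] [[-0.002, 0.504, 0.864], [0.001, 0.864, -0.504], [-1.0, -0.0, -0.002]] 0.03283288646609426
```

View pics/w14.png

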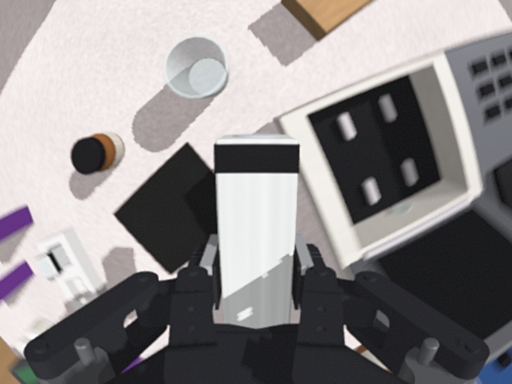

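```bash
python3 - <<'E'
import cv2
im=cv2.imread("pics/w14.png");cv2.imwrite("pics/w14c.png",cv2.resize(im[50:250,290:470],None,fx=4,fy=4,interpolation=cv2.INTER_CUBIC)[:600])
E
```

```text
(no output)
```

View pics/w14c.png

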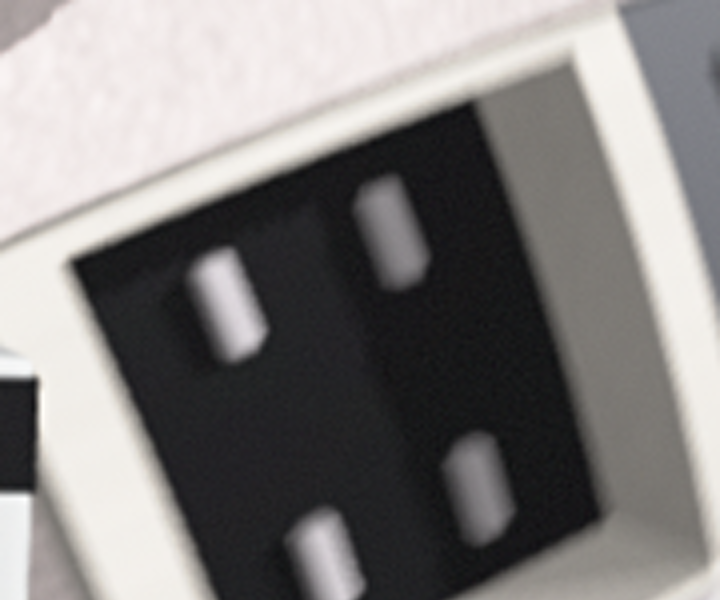

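Call:
{"name": "apply_moves", "arguments": {"rot": [[0,0,8],[0,0,16],[0,0,24.6],[0,0,24.6],[0,0,24.6],[0,0,24.6],[0,0,24.6]], "delta_pos": [[9,33,0],[18,66,0],[27,100,0],[34.5,130.5,0],[34.5,130.5,-25],[34.5,130.5,-35],[34.5,130.5,-35]], "jaw": [0,0,0,0,0,0,0]}}

```text
time: 22.22
tool_pos: [0.5327, 0.1553, 0.2076]
ee_rot: [0.705, 0.037, 0.707, -0.037]
ft_force: [0.6, 0.2, -1.4]
width: 0.0328
```

Call:
{"name": "apply_moves", "arguments": {"rot": [[0,0,0]], "delta_pos": [[0,0,0]], "jaw": [0]}}

```text
time: 22.35
tool_pos: [0.5339, 0.1556, 0.209]
ee_rot: [0.706, 0.037, 0.706, -0.037]
ft_force: [0.1, -0.2, -2.3]
width: 0.0328
```

```bash
python3 look.py w15
```

```text
22.35 [0.5339 0.1556 0.209 ] [ 0.283  0.242 -0.194  1.136  0.     0.388] [[-0.001, 0.105, 0.994], [0.0, 0.994, -0.105], [-1.0, 0.0, -0.001]] 0.0328467671746036
```

View pics/w15.png

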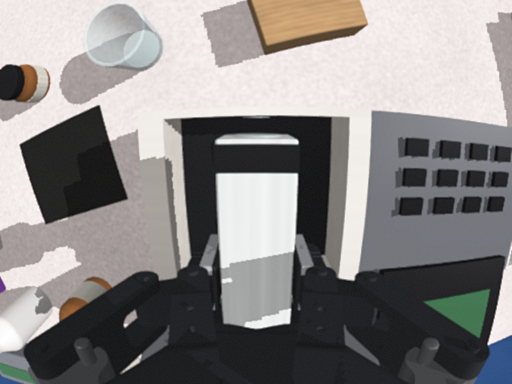

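```bash
python3 - <<'E'
from h import *
np.set_printoptions(precision=4,suppress=True)
A=load("w14");B=load("w4")
im=A["color"]
cv2.imwrite("pics/w14d.png",cv2.resize(im[150:230,330:440,::-1],None,fx=6,fy=6,interpolation=cv2.INTER_CUBIC))
a=[(392,232),(478,490),(228,305),(325,557)]  # LU? order
b=[(188,208),(378,201),(197,338),(385,333)]
P=[]
for p,q in zip(a,b):
    p=(290+p[0]/4-.4,50+p[1]/4-.4);q=(110+q[0]/4-.4,95+q[1]/4-.4)
    z=onz(A,p,.096);P.append(z);print(z,tri((A,p),(B,q)))
P=np.array(P);print(P.mean(0),np.degrees(np.arctan2(*(P[1]+P[3]-P[0]-P[2])[[1,0]])))
print("rim",[onz(A,(290+p[0]/4-.4,50+p[1]/4-.4),.14) for p in [(572,62),(70,262)]])
E
```

```text
[0.4947 0.1848 0.096 ] (array([0.496 , 0.186 , 0.0916]), [np.float64(0.0008029835802572761), np.float64(0.0008029835802573902)])
[0.5685 0.178  0.096 ] (array([0.5707, 0.1785, 0.0924]), [np.float64(0.0011531325735298248), np.float64(0.0011531325735297583)])
[0.4908 0.1351 0.096 ] (array([0.4916, 0.1353, 0.0935]), [np.float64(0.0006148647405537075), np.float64(0.0006148647405537117)])
[0.5623 0.1294 0.096 ] (array([0.5655, 0.1289, 0.0913]), [np.float64(0.002078982257364267), np.float64(0.0020789822573642532)])
[0.5291 0.1568 0.096 ] -4.919434684085187
rim [array([0.4715, 0.2302, 0.14  ]), array([0.4591, 0.0979, 0.14  ])]
```

View pics/w14d.png

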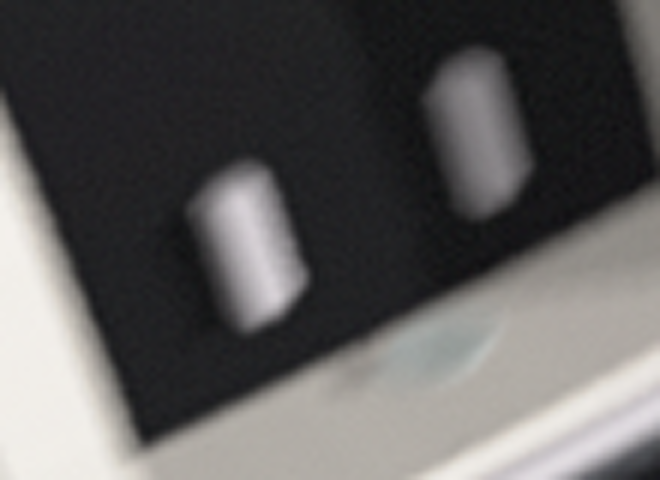

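Call:
{"name": "apply_moves", "arguments": {"rot": [[0,0,0.5],[0,0,0.5],[0,0,0.5],[0,0,0.5],[0,0,0.5],[0,0,0.5],[0,0,0.5]], "delta_pos": [[-1.5,1.2,0],[-1.5,1.2,-20],[-1.5,1.2,-45],[-1.5,1.2,-70],[-1.5,1.2,-86],[-1.5,1.2,-94],[-1.5,1.2,-94]], "jaw": [0,0,0,0,0,0,0]}}

```text
time: 23.28
tool_pos: [0.5321, 0.1571, 0.1141]
ee_rot: [0.706, 0.034, 0.707, -0.034]
ft_force: [-0.3, 0.1, -1.4]
width: 0.0328
```

Call:
{"name": "apply_moves", "arguments": {"rot": [[0,0,0]], "delta_pos": [[0,0,0]], "jaw": [0]}}

```text
time: 23.4
tool_pos: [0.5328, 0.1573, 0.115]
ee_rot: [0.706, 0.034, 0.706, -0.034]
ft_force: [0.2, 0.5, -1.3]
width: 0.0326
```

```bash
python3 look.py w16;  python3 - <<'E'
import cv2
im=cv2.imread("pics/w16.png");cv2.imwrite("pics/w16c.png",cv2.resize(im[60:260,150:370],None,fx=3,fy=3,interpolation=cv2.INTER_CUBIC))
E
```

```text
23.4 [0.5328 0.1573 0.115 ] [ 0.287  0.305 -0.334  0.932  0.     0.382] [[-0.0, 0.095, 0.995], [0.0, 0.995, -0.095], [-1.0, 0.0, -0.0]] 0.03258278009589875
```

View pics/w16c.png

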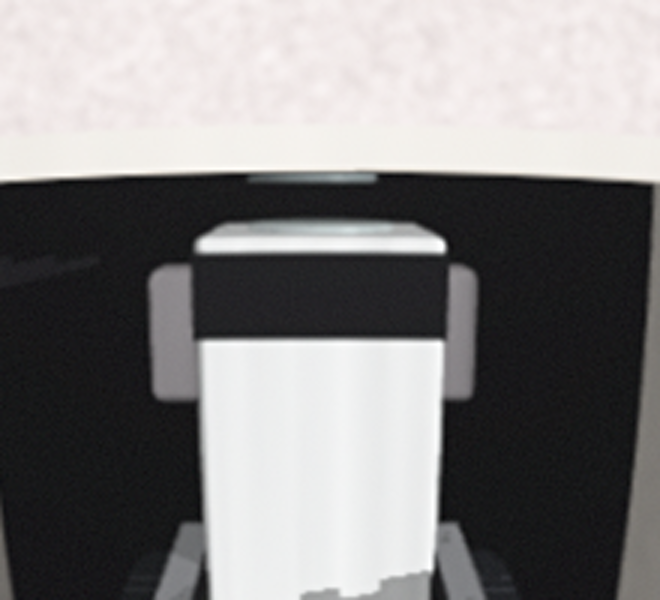

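Call:
{"name": "apply_moves", "arguments": {"rot": [[0,0,0],[0,0,0],[0,0,0],[0,0,0],[0,0,0],[0,0,0],[0,0,0],[0,0,0]], "delta_pos": [[0,-1.1,0],[0,-1.1,-3],[0,-1.1,-6],[0,-1.1,-9],[0,-1.1,-12],[0,-1.1,-15],[0,-1.1,-17],[0,-1.1,-17]], "jaw": [0,0,0,0,0,0,0,0]}}

```text
time: 24.45
tool_pos: [0.532, 0.156, 0.0969]
ee_rot: [0.706, 0.034, 0.707, -0.034]
ft_force: [0.2, -0.1, -2.5]
width: 0.0326
```

```bash
python3 look.py w17;  python3 - <<'E'
import cv2
im=cv2.imread("pics/w17.png");cv2.imwrite("pics/w17c.png",cv2.resize(im[60:260,150:370],None,fx=3,fy=3,interpolation=cv2.INTER_CUBIC))
E
```

```text
24.45 [0.532  0.156  0.0969] [ 0.285  0.321 -0.358  0.894  0.     0.381] [[-0.002, 0.095, 0.995], [-0.0, 0.995, -0.095], [-1.0, -0.0, -0.002]] 0.032557696906665295
```

View pics/w17c.png

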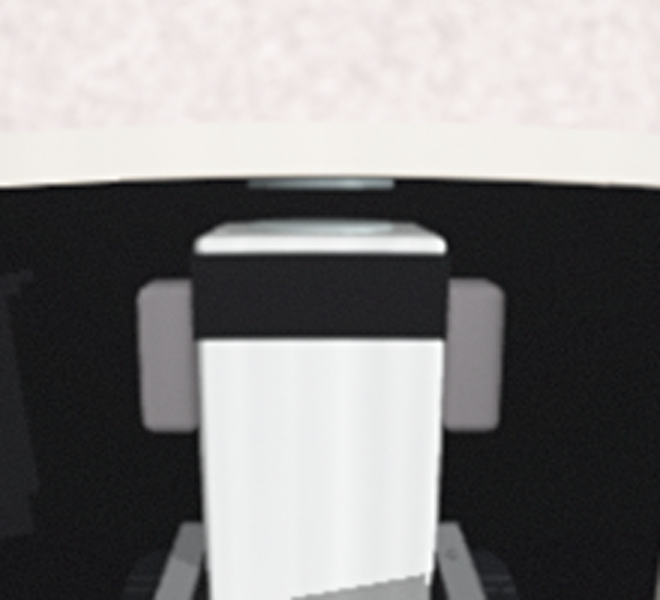

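Call:
{"name": "apply_moves", "arguments": {"rot": [[0,0,0],[0,0,0],[0,0,0]], "delta_pos": [[0,0,-0.7],[0,0,-1.4],[0,0,-1.4]], "jaw": [0,0,0]}}

```text
time: 24.88
tool_pos: [0.5321, 0.156, 0.0958]
ee_rot: [0.706, 0.034, 0.707, -0.034]
ft_force: [-0.4, 0.7, -1.9]
width: 0.0329
```

Call:
{"name": "apply_moves", "arguments": {"rot": [[0,0,0],[0,0,0],[0,0,0]], "delta_pos": [[0,0,-0.7],[0,0,-1.2],[0,0,-1.2]], "jaw": [0,0,0]}}

```text
time: 25.25
tool_pos: [0.5322, 0.156, 0.0954]
ee_rot: [0.706, 0.034, 0.707, -0.034]
ft_force: [-2.8, -1.1, 5.3]
width: 0.0329
```

Call:
{"name": "apply_moves", "arguments": {"rot": [[0,0,0],[0,0,0],[0,0,0],[0,0,0],[0,0,0],[0,0,0],[0,0,0],[0,0,0],[0,0,0]], "delta_pos": [[0,0,0],[0,0,0],[0,0,0],[0,0,0],[0,0,15],[0,0,40],[0,0,80],[0,0,120],[-20,0,150]], "jaw": [45,60,60,60,60,60,60,60,60]}}

```text
time: 26.38
tool_pos: [0.5134, 0.1562, 0.2475]
ee_rot: [0.707, 0.034, 0.706, -0.034]
ft_force: [0.3, -0.3, -0.1]
width: 0.0515
```

```bash
python3 look.py w18;  python3 - <<'E'
import cv2
from rig import capture
im=cv2.imread("pics/w18.png");cv2.imwrite("pics/w18c.png",cv2.resize(im[60:290,150:400],None,fx=2.5,fy=2.5,interpolation=cv2.INTER_CUBIC))
for n in ("side","scene"): cv2.imwrite(f"pics/{n}18.png",capture(n)["color"][:,:,::-1])
E
```

```text
26.375 [0.5134 0.1562 0.2475] [ 0.295  0.187 -0.174  1.208  0.     0.391] [[0.001, 0.096, 0.995], [0.001, 0.995, -0.096], [-1.0, 0.001, 0.001]] 0.05152881421256363
```

View pics/w18.png

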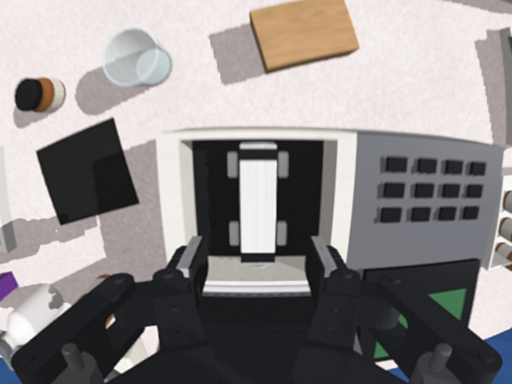

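View pics/scene18.png

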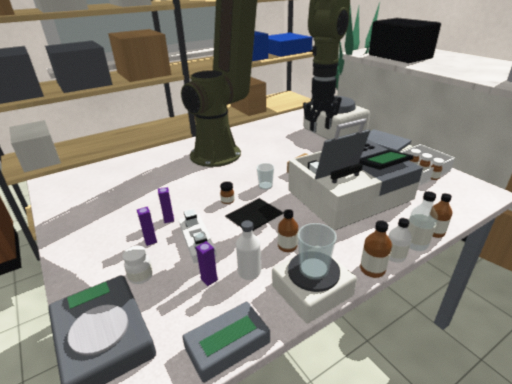

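Call:
{"name": "apply_moves", "arguments": {"rot": [[0,0,0],[0,0,0],[0,0,0],[0,0,0]], "delta_pos": [[-20,-30,30],[-30,-80,60],[-30,-120,80],[-30,-120,80]], "jaw": [60,60,60,60]}}

```text
time: 27.02
tool_pos: [0.4829, 0.034, 0.3255]
ee_rot: [0.706, 0.035, 0.706, -0.035]
ft_force: [-0.7, 0.3, 0.5]
width: 0.0512
```

```bash
python3 look.py w19;  python3 - <<'E'
from h import *
im=cv2.imread("pics/w19.png");cv2.imwrite("pics/w19c.png",cv2.resize(im[60:290,250:500],None,fx=2.5,fy=2.5,interpolation=cv2.INTER_CUBIC))
np.set_printoptions(precision=4,suppress=True)
A=load("w18")
for p in [(240,158),(277,158),(275,253),(241,253)]: print(onz(A,p,.119))
E
```

```text
27.025 [0.4829 0.034  0.3255] [ 0.071  0.071 -0.132  1.368 -0.     0.17 ] [[0.0, 0.099, 0.995], [-0.0, 0.995, -0.099], [-1.0, -0.0, 0.0]] 0.051229830050943684
[0.482 0.144 0.119]
[0.4853 0.1778 0.119 ]
[0.5809 0.1685 0.119 ]
[0.5775 0.1342 0.119 ]
```

View pics/w19c.png

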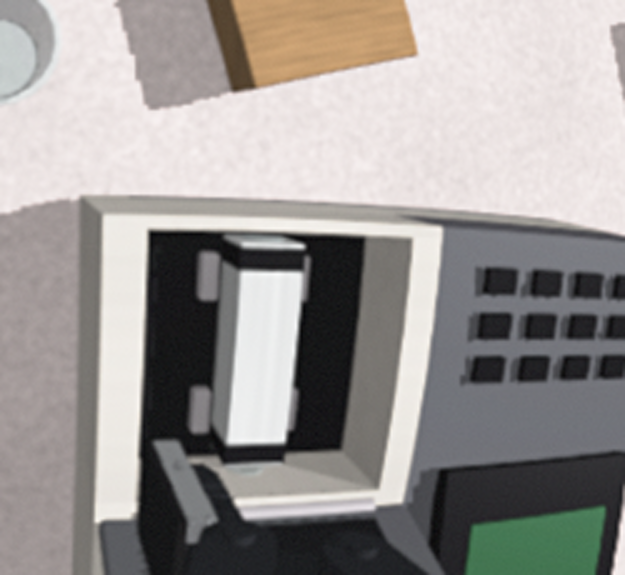

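View pics/side18.png

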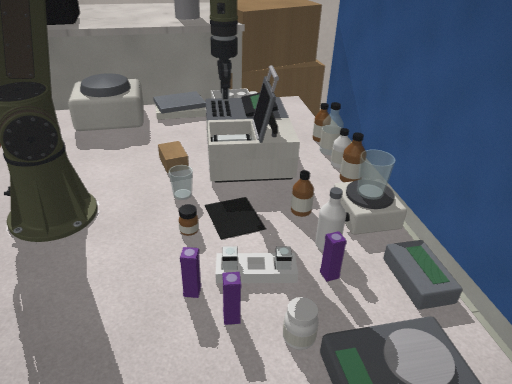

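The cell lies flat between the four cheeks, centred at about (0.532, 0.156). The lid stays back on its stop, the short cells and other things are where they were, and the arm is clear.

```bash
python3 -c "
from rig import sign_off;print(sign_off())"
```

```text
the job is handed in; nothing more can be done
None
```

The job is done and handed in at about 27 s of the 67 s. The lid is open on its stop, and the long cell lies flat in the bed between the four cheeks.

**What I did**
- **Lid:** I gripped the pull bar and swung the lid slowly along its arc. I released it just short of the stop, and it settled there and stayed.
- **Long cell:** I took it from the middle pocket with the tool tilted 45°, laid it on the mat and let go. I then took it again from straight above and lowered it into the bed.

**Last checks**
- The final wrist and side pictures show the cell between the cheeks and the lid leaning back. The short cells and the other bench items look as they were at the start.
- Floor contact came at TCP height 95.4 mm, which is what a cell lying flat on the 85 mm floor should give. The seen cell centre of about (0.532, 0.156) matches the bed.
- The arm was clear, with force readings under 1 N.

**Disagreements**
- While lifting the lid the force rose to about 24 N, because my arc was about 4 mm too tight. I corrected it on the way, and the next reading was about 11 N.
- The first wrist triangulation of the cheek heights came out 7 to 42 mm too low, because the two views were too close together. A wider pair of views gave 91 to 94 mm against the stated 96 mm.
- Just above the cheeks the cell was about 1 mm off centre. I corrected that before lowering it.

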